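# Build the block shield, then bring the sample behind it

### The arm

A 7-joint arm with a two-finger parallel gripper is mounted at the origin on the work surface. World frame = base frame: x ahead of the robot, y to its left, z up, the work surface at z = 0. Lengths are in m, angles in degrees, forces in N, time in s.
With the tool pointing down it reaches from about 0.4 to 0.925 m from the base axis. Payload 5.6 kg.
Tool frame: the origin (TCP) lies midway between the tips of the shut fingers; the grasp point (between the pads) lies 19 mm behind it; x points along the fingers, z is the direction in which the jaws open and shut, and the axes are right-handed (so a half turn about x gives the same grasp; the last joint's range is limited). The gripper opens to 85 mm and grips with 20 to 120 N. Pads are 22 mm wide; open, the fingers measure 114 mm over their backs; the gripper's body (76 mm by 85 mm) begins 54 mm behind the grasp point. The pads swing forward as they close: fully open they stand 13 mm farther back than shut.
Start: joints at [61.192, 26.786, -0.665, 91.828, 0.344, 61.387, -3.226], TCP at [0.288, -0.583, 0.231] pointing down, gripper open.
Joint ranges: [-144.91, 144.91], [-17.63, 115.5], [-89.93, 88.59], [15.96, 139.68], [-74.01, 254.01], [8.47, 105.57], [-167.45, 167.45]. Speed limits (degrees/s): [147.25, 147.25, 180, 180, 180, 180, 180].

### API

Orientations are given as a 3x3 rotation matrix whose columns are the frame's x, y, z axes.
In Python, from cell import read_state, imaging, order gives the robot as it stands.
- The arm moves only by the shell command python3 -m jog 'ROWS'. ROWS is JSON, a list of rows, each a list of 3 entries, a list of its own where there are three numbers: the shift along the tool's x, y, z normalised to -1 to 1, where 1 is 15 cm, then the turn, a rotation vector about the tool's x, y, z normalised to -1 to 1, where 1 is pi rad, then the opening, from 0 (shut) to 1 (fully open). In form: [[[dx, dy, dz], [ax, ay, az], grip], ...]. A call has 1 to 12 rows; each row is the pose to reach, as a shift and turn from the pose measured when the call began, along the tool's axes at that moment, turning the shorter way round; what a row does not reach only later rows make up. A row lasts 1/8 s, in which the tool goes at most 62.5 mm and 10.7 degrees, less where a joint would pass 70% of its speed; a pose out of reach is approached as far as the arm can. A call with a number of a shift or a turn outside -1 to 1 is refused whole. A call with a gripper value outside its range is refused whole. The fingers move at their own pace and stop on an object; the grip force is fixed at half the most. Time passes only in rows, so rows that repeat a pose let the fingers close. It gives the time, the measured TCP pose, the force and the opening at its end, in the units of the state.
- read_state(): the state, without advancing time (a new reading comes with each control period).
- imaging.camera(name): name is "side" or "top"; returns a dict with "frame" (420x560x3 uint8, red, green, blue), "intrinsics" (3x3 intrinsics, pixels), "view" (4x4, takes a point from world to camera coordinates). Camera axes: x right, y down, z forward; pixel columns grow to the right and rows downward; lengths in m; the calibration is good to about 2 mm. A picture is of the moment at which its call begins. There is no depth.
- order.close_job(): hands the job in, once; it reports no verdict.
The state is a dict: "time_s": time; "q": joint angles; "joint_velocities": joint speeds; "joint_torque": joint torques, N m; "ee_pos": TCP position; "orientation": TCP orientation; "ft_force": force on the tool from outside, world axes, zero at the start; "ft_torque": the same for the moment, N m; "finger_gap": finger opening in m.
Only numpy, scipy, OpenCV 4.12 (cv2) and the standard library are available. Lean on these libraries where they do the work, as an engineer would, in place of code of your own. Each camera call takes 0.05 s, during which the arm holds its last target. There are 200 camera calls.

### The job

Build the shield wall from all the white blocks in the taped bay: three end to end in the yellow outline on the glass plate, the rest on top in running bond, each upper block centred over the joint of the two below it, lying flat and in line. Only when the wall stands, slide the flat scoop under the orange sample tray, lift it off its rack, set it centred and square on the two ribs beside the wall, and put the scoop back on its blue mat as it lay. Never touch the tray with the fingers or tip it, and leave the glassware, bottle and tubes where they are.

Things in the scene. Friction and masses are not known exactly. Their poses are not given: they have to be found in the camera images.
- block1: white polyethylene shielding block, 72 long (own x) and 34 square in section, 0.06 to 0.13 kg; origin at its centre; any of its four long faces may be down; it lies flat in the bay, a rectangle of yellow tape 276 x 336 on the bare bench, centred about 340 left of the plate centre and 40 nearer the robot, with room to set a block aside; all blocks are alike and any may go in any place; may be absent
- block2: white polyethylene shielding block, 72 long (own x) and 34 square in section, 0.06 to 0.13 kg; origin at its centre; any of its four long faces may be down; it lies flat in the bay, a rectangle of yellow tape 276 x 336 on the bare bench, centred about 340 left of the plate centre and 40 nearer the robot, with room to set a block aside; all blocks are alike and any may go in any place; may be absent
- block3: white polyethylene shielding block, 72 long (own x) and 34 square in section, 0.06 to 0.13 kg; origin at its centre; any of its four long faces may be down; it lies flat in the bay, a rectangle of yellow tape 276 x 336 on the bare bench, centred about 340 left of the plate centre and 40 nearer the robot, with room to set a block aside; all blocks are alike and any may go in any place; may be absent
- block4: white polyethylene shielding block, 72 long (own x) and 34 square in section, 0.06 to 0.13 kg; origin at its centre; any of its four long faces may be down; it lies flat in the bay, a rectangle of yellow tape 276 x 336 on the bare bench, centred about 340 left of the plate centre and 40 nearer the robot, with room to set a block aside; all blocks are alike and any may go in any place; may be absent
- block5: white polyethylene shielding block, 72 long (own x) and 34 square in section, 0.06 to 0.13 kg; origin at its centre; any of its four long faces may be down; it lies flat in the bay, a rectangle of yellow tape 276 x 336 on the bare bench, centred about 340 left of the plate centre and 40 nearer the robot, with room to set a block aside; all blocks are alike and any may go in any place; may be absent
- block6: white polyethylene shielding block, 72 long (own x) and 34 square in section, 0.06 to 0.13 kg; origin at its centre; any of its four long faces may be down; it lies flat in the bay, a rectangle of yellow tape 276 x 336 on the bare bench, centred about 340 left of the plate centre and 40 nearer the robot, with room to set a block aside; all blocks are alike and any may go in any place; may be absent
- plate: fixed green glass base plate, 250 (its x) x 260 (its y) x 6 thick; origin at the centre of its underside. A yellow outline 240 x 47 (lines 4 wide) on its top, centred 105 to +y (left) of the origin, marks the bottom course of the wall, with two cross ticks at that course's joints. Towards its other edge the two-rib sample stand is fixed to it (see stand_top)
- slot_b1 (a point): wall place: bottom course, end nearest the robot, 17 above the plate's top (76 between the places of a course, so joints stay about 4 open); where a block's centre belongs, the block's length along the plate's x
- slot_b2 (a point): wall place: bottom course, middle; where a block's centre belongs, the block's length along the plate's x
- slot_b3 (a point): wall place: bottom course, far end; where a block's centre belongs, the block's length along the plate's x
- slot_t1 (a point): wall place: second course (34 above the bottom course), over the joint of slot_b1 and slot_b2; where a block's centre belongs, the block's length along the plate's x
- slot_t2 (a point): wall place: second course, over the joint of slot_b2 and slot_b3; where a block's centre belongs, the block's length along the plate's x
- slot_p1 (a point): wall place: third course (68 above the bottom course), over the joint of slot_t1 and slot_t2; where a block's centre belongs, the block's length along the plate's x
- stand_top (a point): where the centre of the tray's underside belongs, tray x along plate x: centre of the sample stand at the height of its ribs' tops, 30 above the bench. The stand is two aluminium ribs along the plate's x, 70 long, 10 wide, 24 high above the plate, 80 apart centre to centre (70 clear between), open at both ends
- rack: fixed grey rack that holds the sample tray at the start; origin at the centre of its underside; base 90 (its x) x 104 (its y) x 4 thick with two aluminium ribs along its x, 70 long, 10 wide, tops 24 above the bench, 80 apart centre to centre (70 clear between), open at both ends
- tray: orange square sample tray with a low rim and a paper disc on it, 80 (own x) x 96 (own y) x 11 high, bottom 3 thick, 0.06 to 0.13 kg; origin at the centre of its flat underside; it lies across the rack's two ribs, its x along the rack's x, loose
- scoop: flat scoop, 0.2 kg: steel blade 46 wide x 3 thick, upright blue handle. Origin on the blade's underside below the handle's centre; the blade runs from 30 behind to 125 ahead (own +x). Handle 40 long (x), 14 thick (y), up to 75 above the underside: pinch it from above. A tray rides with its centre about 80 ahead of the origin. The blade enters between the ribs, under the tray, from the robot side
- scoop_mat: fixed blue mat 180 x 80 x 2 thick on which the scoop lies at the start, blade pointing away from the robot; its origin, at bench level, is under the scoop's handle (the mat runs from 45 behind to 135 ahead along its x)
- beaker_a: bystander: glass beaker, 72 across, 90 high; leave alone
- beaker_b: bystander: glass beaker, 60 across, 75 high; leave alone
- jar: bystander: small amber jar with white lid, 40 across, 45 high, near the robot; leave alone
- wash_bottle: bystander: white wash bottle with red cap, 60 across, 150 high; leave alone
- tube_a: bystander: upright tube with orange cap, 32 across, 100 high; leave alone
- tube_b: bystander: upright tube with orange cap, 32 across, 100 high; leave alone
Things that resemble listed ones, but are neither listed nor needed, are in the scene too. Leave any turquoise look-alike of the block3 alone.

How it is judged (in metres and radians):
On the way, in this order (a step that is already met when the one before it is completed fails the run):
1. the wall stands: every block present laid in running bond, bottom course full ((distance between block1 and slot_b1 below 0.013 m or distance between block1 and slot_b2 below 0.013 m or distance between block1 and slot_b3 below 0.013 m or distance between block1 and slot_t1 below 0.013 m or distance between block1 and slot_t2 below 0.013 m or distance between block1 and slot_p1 below 0.013 m) and (distance between block2 and slot_b1 below 0.013 m or distance between block2 and slot_b2 below 0.013 m or distance between block2 and slot_b3 below 0.013 m or distance between block2 and slot_t1 below 0.013 m or distance between block2 and slot_t2 below 0.013 m or distance between block2 and slot_p1 below 0.013 m) and (distance between block3 and slot_b1 below 0.013 m or distance between block3 and slot_b2 below 0.013 m or distance between block3 and slot_b3 below 0.013 m or distance between block3 and slot_t1 below 0.013 m or distance between block3 and slot_t2 below 0.013 m or distance between block3 and slot_p1 below 0.013 m) and (distance between block4 and slot_b1 below 0.013 m or distance between block4 and slot_b2 below 0.013 m or distance between block4 and slot_b3 below 0.013 m or distance between block4 and slot_t1 below 0.013 m or distance between block4 and slot_t2 below 0.013 m or distance between block4 and slot_p1 below 0.013 m) and (distance between block5 and slot_b1 below 0.013 m or distance between block5 and slot_b2 below 0.013 m or distance between block5 and slot_b3 below 0.013 m or distance between block5 and slot_t1 below 0.013 m or distance between block5 and slot_t2 below 0.013 m or distance between block5 and slot_p1 below 0.013 m) and (distance between block6 and slot_b1 below 0.013 m or distance between block6 and slot_b2 below 0.013 m or distance between block6 and slot_b3 below 0.013 m or distance between block6 and slot_t1 below 0.013 m or distance between block6 and slot_t2 below 0.013 m or distance between block6 and slot_p1 below 0.013 m) and angle between the x axis of each of block1, block2, block3, block4, block5, block6 and the x axis of plate, either way round below 0.14 rad and (angle between the y axis of block1 and the z axis of plate, either way round below 0.1 rad or angle between the z axis of block1 and the z axis of plate, either way round below 0.1 rad) and (angle between the y axis of block2 and the z axis of plate, either way round below 0.1 rad or angle between the z axis of block2 and the z axis of plate, either way round below 0.1 rad) and (angle between the y axis of block3 and the z axis of plate, either way round below 0.1 rad or angle between the z axis of block3 and the z axis of plate, either way round below 0.1 rad) and (angle between the y axis of block4 and the z axis of plate, either way round below 0.1 rad or angle between the z axis of block4 and the z axis of plate, either way round below 0.1 rad) and (angle between the y axis of block5 and the z axis of plate, either way round below 0.1 rad or angle between the z axis of block5 and the z axis of plate, either way round below 0.1 rad) and (angle between the y axis of block6 and the z axis of plate, either way round below 0.1 rad or angle between the z axis of block6 and the z axis of plate, either way round below 0.1 rad) and distance between any of block1, block2, block3, block4, block5, block6 and slot_b1 below 0.013 m and distance between any of block1, block2, block3, block4, block5, block6 and slot_b2 below 0.013 m and distance between any of block1, block2, block3, block4, block5, block6 and slot_b3 below 0.013 m and distance between tray and rack below 0.05 m), for 0.3 s.
2. the tray rides on the scoop blade, lifted off its rack (x of tray in the frame of scoop between 0.04 and 0.12 m and y of tray in the frame of scoop between -0.03 and 0.03 m and contact force between tray and scoop above 0.2 N and height (world z) of tray above 0.045 m and contact force between tray and rack below 0.05 N), for 0.2 s.
3. the tray rests on the stand's ribs beside the wall, the scoop no longer bearing it (distance between tray and stand_top below 0.013 m and angle between the x axis of tray and the x axis of plate, either way round below 0.17 rad and angle between tray's own z axis and vertical below 0.06 rad and contact force between tray and scoop below 0.05 N), for 0.2 s.
At the end, for the whole second after the job is handed in: All blocks within 13 mm of a wall place, 0.14 rad of line, 0.1 rad of flat, the three bottom places filled; tray within 13 mm of the stand's centre, square to 0.17 rad, level to 0.06 rad; scoop flat on its mat within 25 mm and 0.25 rad of its place; all released and at rest (all of step 3 and (distance between block1 and slot_b1 below 0.013 m or distance between block1 and slot_b2 below 0.013 m or distance between block1 and slot_b3 below 0.013 m or distance between block1 and slot_t1 below 0.013 m or distance between block1 and slot_t2 below 0.013 m or distance between block1 and slot_p1 below 0.013 m) and (distance between block2 and slot_b1 below 0.013 m or distance between block2 and slot_b2 below 0.013 m or distance between block2 and slot_b3 below 0.013 m or distance between block2 and slot_t1 below 0.013 m or distance between block2 and slot_t2 below 0.013 m or distance between block2 and slot_p1 below 0.013 m) and (distance between block3 and slot_b1 below 0.013 m or distance between block3 and slot_b2 below 0.013 m or distance between block3 and slot_b3 below 0.013 m or distance between block3 and slot_t1 below 0.013 m or distance between block3 and slot_t2 below 0.013 m or distance between block3 and slot_p1 below 0.013 m) and (distance between block4 and slot_b1 below 0.013 m or distance between block4 and slot_b2 below 0.013 m or distance between block4 and slot_b3 below 0.013 m or distance between block4 and slot_t1 below 0.013 m or distance between block4 and slot_t2 below 0.013 m or distance between block4 and slot_p1 below 0.013 m) and (distance between block5 and slot_b1 below 0.013 m or distance between block5 and slot_b2 below 0.013 m or distance between block5 and slot_b3 below 0.013 m or distance between block5 and slot_t1 below 0.013 m or distance between block5 and slot_t2 below 0.013 m or distance between block5 and slot_p1 below 0.013 m) and (distance between block6 and slot_b1 below 0.013 m or distance between block6 and slot_b2 below 0.013 m or distance between block6 and slot_b3 below 0.013 m or distance between block6 and slot_t1 below 0.013 m or distance between block6 and slot_t2 below 0.013 m or distance between block6 and slot_p1 below 0.013 m) and angle between the x axis of each of block1, block2, block3, block4, block5, block6 and the x axis of plate, either way round below 0.14 rad and (angle between the y axis of block1 and the z axis of plate, either way round below 0.1 rad or angle between the z axis of block1 and the z axis of plate, either way round below 0.1 rad) and (angle between the y axis of block2 and the z axis of plate, either way round below 0.1 rad or angle between the z axis of block2 and the z axis of plate, either way round below 0.1 rad) and (angle between the y axis of block3 and the z axis of plate, either way round below 0.1 rad or angle between the z axis of block3 and the z axis of plate, either way round below 0.1 rad) and (angle between the y axis of block4 and the z axis of plate, either way round below 0.1 rad or angle between the z axis of block4 and the z axis of plate, either way round below 0.1 rad) and (angle between the y axis of block5 and the z axis of plate, either way round below 0.1 rad or angle between the z axis of block5 and the z axis of plate, either way round below 0.1 rad) and (angle between the y axis of block6 and the z axis of plate, either way round below 0.1 rad or angle between the z axis of block6 and the z axis of plate, either way round below 0.1 rad) and distance between any of block1, block2, block3, block4, block5, block6 and slot_b1 below 0.013 m and distance between any of block1, block2, block3, block4, block5, block6 and slot_b2 below 0.013 m and distance between any of block1, block2, block3, block4, block5, block6 and slot_b3 below 0.013 m and distance between scoop and scoop_mat below 0.025 m and angle between the x axis of scoop and the x axis of scoop_mat, either way round below 0.25 rad and angle between scoop's own z axis and vertical below 0.08 rad and linear speed of each of tray, scoop below 0.02 m/s); the robot touches nothing.
It fails at once if the fingers touch the sample tray (contact force between the fingers and tray above 0.5 N).
It fails at once if the tray is tipped over 0.5 rad (angle between tray's own z axis and vertical above 0.5 rad).
It fails at once if a bystander is moved more than 4 cm (distance of any of beaker_a, beaker_b, jar, wash_bottle, tube_a, tube_b from where it was at the start of the episode above 0.04 m).
Of block1, block2, block3, block4, block5, block6 only 4 to 6 are there at a start; the rules pass over those that are not, and their reading is None.
At some moment in a run one of block1, block2, block3, block4, block5, block6 may be knocked a few centimetres aside while the robot is not near it.
It also fails if it takes over 210 s, if anything falls off the work surface, if the arm or the gripper's body presses on something with over 40 N, if the wrist force passes 120 N, or if a joint passes its speed limit or range.

## Working session

There is one attempt and no reset: what is moved stays moved. The work goes in short steps, Python scripts to look and compute and a shell command to move; the robot and the scene stay as the last step left them, time stands still between calls to the robot, and variables do not carry over. Pictures are saved under pics/ and viewed, about 12 in all and at most 16, crops included, and the job is handed in when it is done.

```bash
ls; mkdir -p pics; python3 - <<'E'
from cell import read_state, imaging, order
import cv2,numpy as np
s=read_state();print({k:np.round(v,3).tolist() for k,v in s.items()})
for n in("top","side"):
    c=imaging.camera(n);print(n,c["intrinsics"].tolist(),np.round(c["view"],4).tolist())
    cv2.imwrite(f"pics/{n}0.png",c["frame"][:,:,::-1])
E
```

```text
pics
{'time_s': 0.0, 'q': [61.192, 26.837, -0.665, 91.882, 0.343, 61.387, -3.228], 'joint_velocities': [0.035, 0.09, -0.002, 0.026, -0.076, 0.097, 0.04], 'joint_torque': [-0.001, -53.239, 0.022, -25.13, 0.011, 0.008, -0.0], 'ee_pos': [0.288, -0.582, 0.23], 'orientation': [[-0.001, 0.896, 0.444], [0.002, 0.444, -0.896], [-1.0, -0.0, -0.002]], 'ft_force': [0.514, -0.113, 0.101], 'ft_torque': [0.022, -0.046, -0.017], 'finger_gap': 0.086}
top [[546.2298382727479, 0.0, 289.7982769173823], [0.0, 546.2298382727479, 216.7784026585541], [0.0, 0.0, 1.0]] [[0.0279, -0.9995, 0.0131, 0.0293], [-0.9939, -0.0291, -0.1066, 0.569], [0.1069, -0.01, -0.9942, 1.5304], [0.0, 0.0, 0.0, 1.0]]
side [[506.32504791452703, 0.0, 282.7960174835097], [0.0, 506.32504791452703, 205.9906026239918], [0.0, 0.0, 1.0]] [[-0.7896, -0.6135, -0.0137, 0.4988], [-0.4345, 0.5747, -0.6935, 0.2755], [0.4333, -0.5416, -0.7203, 1.2117], [0.0, 0.0, 0.0, 1.0]]
```

View pics/top0.png

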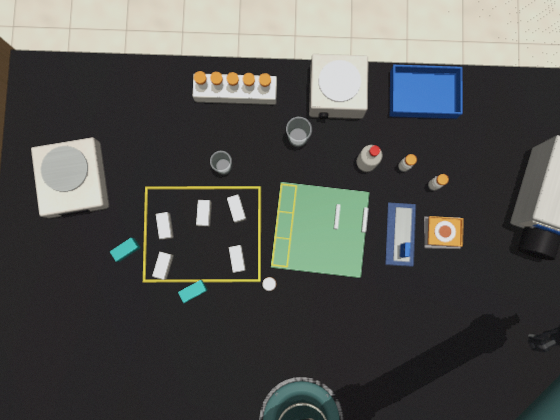

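View pics/side0.png

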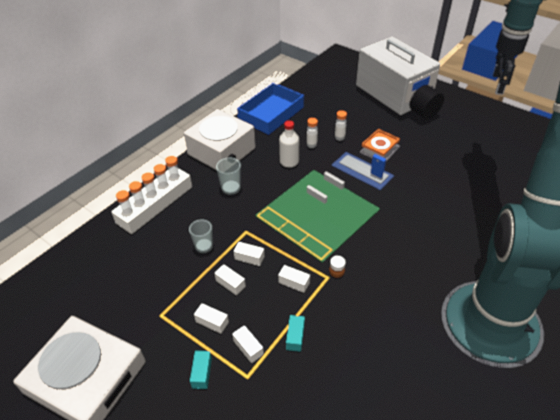

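```bash
cat > h.py <<'E'
from cell import read_state, imaging, order
import cv2,numpy as np
def cam(n):
    c=imaging.camera(n); c["hsv"]=cv2.cvtColor(c["frame"],cv2.COLOR_RGB2HSV); return c
def cast(c,px,z):
    px=np.atleast_2d(np.asarray(px,float)); V=np.array(c["view"]);R=V[:3,:3];o=-R.T@V[:3,3]
    d=np.c_[px,np.ones(len(px))]@np.linalg.inv(c["intrinsics"]).T@R
    return o+d*((z-o[2])/d[:,2])[:,None]
def proj(c,P):
    P=np.atleast_2d(P);V=np.array(c["view"]);p=(P@V[:3,:3].T+V[:3,3])@np.array(c["intrinsics"]).T
    return p[:,:2]/p[:,2:]
def comps(m,amin=20):
    n,l,st,ce=cv2.connectedComponentsWithStats(m.astype(np.uint8))
    return [(l==i,st[i,4],ce[i]) for i in range(1,n) if st[i,4]>=amin]
def rect(c,m,z):
    """centre, long-axis angle (deg), sizes of mask's min rectangle on plane z"""
    y,x=np.nonzero(m);W=cast(c,np.c_[x,y],z)[:,:2].astype(np.float32)
    (cx,cy),(a,b),t=cv2.minAreaRect(W*1000)
    if a<b: a,b,t=b,a,t+90
    return np.r_[W.mean(0)*1000,cx,cy,(t+90)%180-90,a,b].round(1)
def white(c): h=c["hsv"]; return (h[...,2]>120)&(h[...,1]<50)
E
python3 - <<'E'
from h import *
c=cam("top");h=c["hsv"];H,S,Vv=[h[...,i].astype(int) for i in range(3)]
print("cam",-np.array(c["view"])[:3,:3].T@np.array(c["view"])[:3,3])
def show(nm,m,z,box,amin=15):
    x0,x1,y0,y1=box;k=np.zeros_like(m);k[y0:y1,x0:x1]=m[y0:y1,x0:x1]
    for mm,a,ce in comps(k,amin): print(nm,a,ce.round(1),rect(c,mm,z))
print("cx,cy mean; rect cx cy ang long short")
show("blk",(Vv>110)&(S<60),.017,(148,258,190,280))
show("green",((H>40)&(H<85)&(S>60)&(Vv>50)),.006,(265,375,175,285))
show("yellow",((H>20)&(H<35)&(S>100)&(Vv>100)),.006,(265,375,175,285))
show("rib",(Vv>150)&(S<60),.03,(325,375,195,240),5)
show("orange",(H>5)&(H<22)&(S>140)&(Vv>80),.035,(420,475,205,255))
show("mat",(H>100)&(H<130)&(S>80)&(Vv>30),.002,(380,420,195,275))
show("blade",(S<80)&(Vv>100),.005,(380,420,195,275))
show("handle",(H>100)&(H<125)&(S>180)&(Vv>140),.077,(380,420,195,275),5)
f=c["frame"]
for n,(a,b,d,e) in {"r":(375,480,190,280)}.items(): cv2.imwrite("pics/crop1.png",cv2.resize(f[d:e,a:b,::-1],None,fx=7,fy=6.5,interpolation=cv2.INTER_NEAREST))
E
```

```text
cam [0.40113403 0.06113058 1.58183326]
cx,cy mean; rect cx cy ang long short
blk 329 [235.8 207.9] [590.7 201.6 590.8 201.6  18.7  75.2  36.4]
blk 336 [202.8 212.6] [574.3 295.9 574.5 295.8  -1.3  74.1  37.2]
blk 357 [163.5 225.1] [534.8 406.8 534.9 406.8  11.   75.1  39.1]
blk 337 [236.5 258.3] [445.7 194.3 445.7 194.5  11.6  74.7  36.5]
blk 358 [161.6 265.3] [419.8 406.  420.  405.6 -13.7  74.6  39.4]
green 5926 [327.3 230.5] [534.1 -64.4 535.9 -59.1  -5.  252.9 230.7]
green 321 [286.9 198.2] [624.6  55.2 624.4  55.2  -4.7  74.   37. ]
green 312 [283.9 224.7] [546.9  61.7 547.1  61.8  -5.1  71.   37.2]
green 318 [280.9 251.3] [469.9  68.  469.5  68.4  -4.7  75.   37.3]
yellow 313 [283.6 224.1] [549.2  62.6 547.5  62.   -4.9 240.2  47.9]
rib 136 [337.  216.4] [573.1 -89.5 572.9 -89.   -4.6  73.5  15.9]
rib 110 [364.4 219.3] [ 567.  -168.2  566.5 -167.1   -4.9   72.9   14.8]
orange 564 [445.6 230.6] [ 540.9 -399.7  540.4 -399.1   86.9   99.3   80.9]
orange 47 [445.5 231.7] [ 537.6 -399.4  537.4 -397.8  -52.1   26.2   25.9]
mat 987 [399.1 236.2] [ 523.7 -273.9  530.6 -277.4   -1.9  182.8   83.1]
blade 798 [401.8 231.3] [ 537.9 -281.1  530.  -282.8   -2.2  159.3   50.2]
```

View pics/crop1.png

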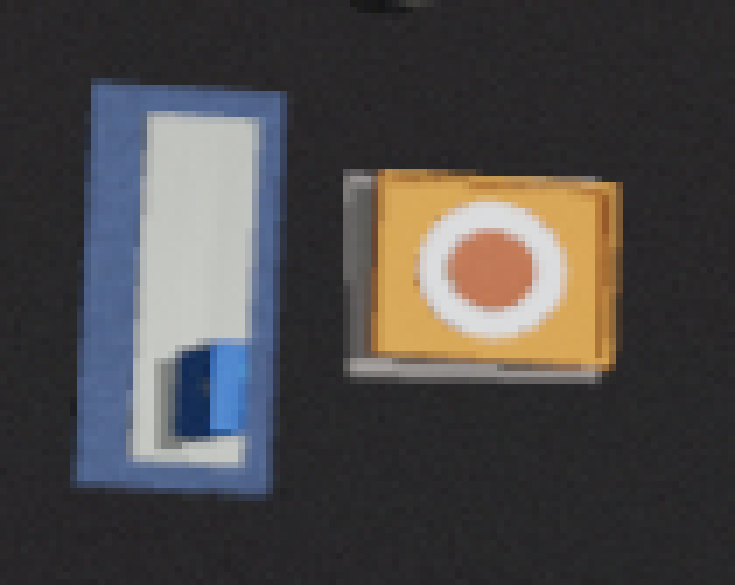

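```bash
cat > plan.py <<'E'
"""python3 plan.py x,y,z,yaw ... (mm, deg; yaw = jaw axis heading mod 180): prints shift/turn per call, assuming each call is reached"""
import sys,numpy as np
from cell import read_state
from scipy.spatial.transform import Rotation as Ro
s=read_state();p=np.array(s["ee_pos"])*1000;R=np.array(s["orientation"])
print("t",round(s["time_s"],2),"p",p.round(1),"yaw",np.degrees(np.arctan2(R[1,2],R[0,2])).round(1),"tilt",np.degrees(np.arccos(-R[2,0])).round(2),"gap",round(s["finger_gap"]*1000,1),"F",np.round(s["ft_force"],1),"q7",round(s["q"][6]))
for w in sys.argv[1:]:
    w=np.array(w.split(","),float)
    cur=np.degrees(np.arctan2(R[1,2],R[0,2]));yaw=cur+(w[3]-cur+90)%180-90
    a=np.radians(yaw);d=np.array([np.cos(a),np.sin(a),0]);x=np.array([0,0,-1.]);Rd=np.c_[x,np.cross(d,x),d]
    sh=R.T@(w[:3]-p)/150;n=int(np.ceil(abs(sh).max()-1e-9)) or 1
    rv=Ro.from_matrix(R.T@Rd).as_rotvec()/np.pi
    rows=max(np.linalg.norm(sh)/n*150/60,np.abs(rv).max()*180/10 if 1 else 0)
    print(w,"| shift",(sh/n).round(3).tolist(),"turn",rv.round(4).tolist(),"minrows %.1f"%rows)
    if n>1:  # after turn, remaining segments in new axes
        rem=(w[:3]-p)*(n-1)/n; print("   then x%d shift"%(n-1),(Rd.T@rem/150/(n-1)).round(3).tolist())
    p=w[:3];R=Rd
E
python3 plan.py 450,-350,231,-79 591,202,100,-71
```

```text
t 0.15 p [ 288.2 -582.1  230.5] yaw -63.7 tilt 0.08 gap 85.6 F [ 0.8  0.2 -0.1] q7 -3
[ 450. -350.  231.  -79.] | shift [-0.001, 0.827, -0.454] turn [0.0852, -0.0004, 0.0001] minrows 2.4
   then x1 shift [-0.002, 0.677, -0.657]
[591. 202. 100. -71.] | shift [0.218, 0.406, -0.858] turn [-0.0444, 0.0, 0.0] minrows 2.4
   then x3 shift [0.218, 0.522, -0.793]
```

```bash
python3 -m jog '[[[0,0.827,-0.454],[0.085,0,0],0.75],[[0,0.827,-0.454],[0.085,0,0],0.75],[[0,0.827,-0.454],[0.085,0,0],0.75],[[0,0.827,-0.454],[0.085,0,0],0.75]]'; python3 -m jog '[[[0,0.677,-0.657],[0,0,0],0.75],[[0,0.677,-0.657],[0,0,0],0.75],[[0,0.677,-0.657],[0,0,0],0.75],[[0,0.677,-0.657],[0,0,0],0.75]]'; python3 plan.py 591,202,100,-71.3
```

```text
time_s: 0.65
ee_pos: [0.3699, -0.4653, 0.2307]
orientation: [[-0.001, 0.981, 0.194], [0.001, 0.194, -0.981], [-1.0, -0.001, -0.001]]
ft_force: [-1.2, -0.7, 0.3]
finger_gap: 0.0641
time_s: 1.15
ee_pos: [0.45, -0.35, 0.2306]
orientation: [[-0.001, 0.981, 0.194], [0.0, 0.194, -0.981], [-1.0, -0.001, -0.001]]
ft_force: [-0.3, -0.9, 0.9]
finger_gap: 0.0642
t 1.15 p [ 450.  -350.   230.6] yaw -78.8 tilt 0.08 gap 64.2 F [-0.3 -0.9  0.9] q7 -45
[591.  202.  100.  -71.3] | shift [0.218, 0.41, -0.857] turn [-0.0416, -0.0002, 0.0003] minrows 2.4
   then x3 shift [0.218, 0.518, -0.796]
```

```bash
cat > blocks.py <<'E'
from h import *
c=cam("top")
m=(c["hsv"][...,2]>110)&(c["hsv"][...,1]<60)
k=np.zeros_like(m);k[188:284,146:260]=m[188:284,146:260]
for mm,a,ce in comps(k,100): r=rect(c,mm,.017);print("bay",a,r[2:], "jaw yaw",(r[4]+180)%180-90)
E
python3 -m jog '[[[0.218,0.41,-0.857],[-0.042,0,0],0.75],[[0.218,0.41,-0.857],[-0.042,0,0],0.75],[[0.218,0.41,-0.857],[-0.042,0,0],0.75],[[0.218,0.41,-0.857],[-0.042,0,0],0.75]]' >/dev/null
for i in 1; do python3 -m jog '[[[0.218,0.518,-0.796],[0,0,0],0.75],[[0.218,0.518,-0.796],[0,0,0],0.75],[[0.218,0.518,-0.796],[0,0,0],0.75],[[0.218,0.518,-0.796],[0,0,0],0.75]]';  python3 -m jog '[[[0.218,0.518,-0.796],[0,0,0],0.75],[[0.218,0.518,-0.796],[0,0,0],0.75],[[0.218,0.518,-0.796],[0,0,0],0.75],[[0.218,0.518,-0.796],[0,0,0],0.75]]';  python3 -m jog '[[[0.218,0.518,-0.796],[0,0,0],0.75],[[0.218,0.518,-0.796],[0,0,0],0.75],[[0.218,0.518,-0.796],[0,0,0],0.75],[[0.218,0.518,-0.796],[0,0,0],0.75]]'; done >/dev/null
python3 blocks.py; python3 plan.py 591,202,8,-71.3 591,202,130,-71.3 623,55.5,130,-94.9
```

```text
bay 311 [574.2 296.2  -1.4  73.5  36.5] jaw yaw 88.600006
bay 358 [534.9 406.8  11.   75.1  39.1] jaw yaw -79.0
bay 148 [443.9 200.1  11.7  72.4  22.9] jaw yaw -78.3
bay 356 [420.  405.6 -13.7  74.6  39.4] jaw yaw 76.3
t 3.2 p [592.3 192.4  98.6] yaw -71.6 tilt 0.31 gap 64.6 F [-0.2  0.1  0.3] q7 -101
[591.  202.    8.  -71.3] | shift [0.604, 0.014, -0.066] turn [-0.0019, 0.0011, 0.0013] minrows 1.5
[591.  202.  130.  -71.3] | shift [-0.813, 0.0, 0.0] turn [0.0, 0.0, 0.0] minrows 2.0
[623.   55.5 130.  -94.9] | shift [0.0, -0.111, 0.994] turn [0.1311, 0.0, 0.0] minrows 2.5
```

```bash
python3 -m jog '[[[0.1,0.014,-0.066],[-0.002,0.001,0.001],0.75],[[0.604,0.014,-0.066],[-0.002,0.001,0.001],0.75],[[0.604,0.014,-0.066],[-0.002,0.001,0.001],0.75],[[0.604,0.014,-0.066],[-0.002,0.001,0.001],0.75],[[0.604,0.014,-0.066],[-0.002,0.001,0.001],0],[[0.604,0.014,-0.066],[-0.002,0.001,0.001],0],[[0.604,0.014,-0.066],[-0.002,0.001,0.001],0],[[0.604,0.014,-0.066],[-0.002,0.001,0.001],0],[[0.2,0.014,-0.066],[-0.002,0.001,0.001],0],[[-0.2,0.014,-0.066],[-0.002,0.001,0.001],0],[[-0.2,0.014,-0.066],[-0.002,0.001,0.001],0]]'
python3 -m jog '[[[0,-0.111,0.994],[0.131,0,0],0],[[0,-0.111,0.994],[0.131,0,0],0],[[0,-0.111,0.994],[0.131,0,0],0],[[0,-0.111,0.994],[0.131,0,0],0],[[0,-0.111,0.994],[0.131,0,0],0]]' >/dev/null; python3 - <<'E'
from h import *
for n in("top","side"):
    c=cam(n); cv2.imwrite(f"pics/{n}1.png",c["frame"][:,:,::-1])
E
python3 plan.py 623.2,55.5,15,-94.9 574.3,296,100,88.6
```

```text
time_s: 4.58
ee_pos: [0.5948, 0.2042, 0.1349]
orientation: [[0.01, 0.947, 0.321], [0.003, 0.321, -0.947], [-1.0, 0.011, 0.0]]
ft_force: [-0.7, -0.1, -1.7]
finger_gap: 0.0329
t 5.3 p [626.3  60.5 134.5] yaw -94.6 tilt 0.6 gap 32.9 F [ 0.6  0.4 -1.5] q7 -107
[623.2  55.5  15.  -94.9] | shift [0.796, -0.025, 0.039] turn [0.0015, -0.0017, -0.0029] minrows 2.0
[574.3 296.  100.   88.6] | shift [-0.283, -0.231, -0.785] turn [-0.0194, 0.0, 0.0] minrows 2.2
   then x1 shift [-0.283, -0.183, -0.797]
```

View pics/side1.png

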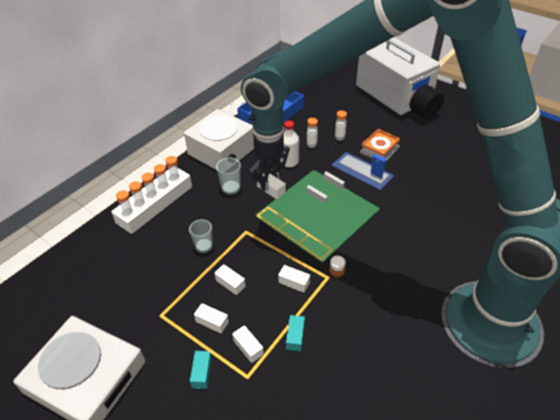

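```bash
python3 -m jog '[[[0.4,-0.025,0.039],[0.001,-0.002,-0.003],0],[[0.7,-0.025,0.039],[0.001,-0.002,-0.003],0],[[0.795,-0.025,0.039],[0.001,-0.002,-0.003],0],[[0.795,-0.025,0.039],[0.001,-0.002,-0.003],0],[[0.795,-0.025,0.039],[0.001,-0.002,-0.003],0],[[0.795,-0.025,0.039],[0.001,-0.002,-0.003],0.75],[[0.795,-0.025,0.039],[0.001,-0.002,-0.003],0.75],[[0.795,-0.025,0.039],[0.001,-0.002,-0.003],0.75],[[0.4,-0.025,0.039],[0.001,-0.002,-0.003],0.75],[[0.1,-0.025,0.039],[0.001,-0.002,-0.003],0.75],[[0.1,-0.025,0.039],[0.001,-0.002,-0.003],0.75]]' 
python3 plan.py 574.3,296,100,88.6
```

```text
time_s: 6.68
ee_pos: [0.6251, 0.0553, 0.1238]
orientation: [[0.008, 0.996, -0.084], [0.0, -0.084, -0.996], [-1.0, 0.008, -0.001]]
ft_force: [-0.1, -0.3, -0.1]
finger_gap: 0.0636
t 6.67 p [625.1  55.3 123.8] yaw -94.8 tilt 0.44 gap 63.6 F [-0.1 -0.3 -0.1] q7 -107
[574.3 296.  100.   88.6] | shift [0.078, -0.237, -0.785] turn [-0.019, -0.0002, -0.0024] minrows 2.1
   then x1 shift [0.079, -0.189, -0.798]
```

```bash
cat >> blocks.py <<'E'
k=np.zeros_like(m);k[170:285,262:305]=m[170:285,262:305]
for mm,a,ce in comps(k,60): print("wall",a,rect(c,mm,.023)[2:],"hi",rect(c,mm,.057)[2:4])
E
python3 -m jog '[[[0.078,-0.237,-0.785],[-0.019,0,-0.002],0.75],[[0.078,-0.237,-0.785],[-0.019,0,-0.002],0.75],[[0.078,-0.237,-0.785],[-0.019,0,-0.002],0.75],[[0.078,-0.237,-0.785],[-0.019,0,-0.002],0.75]]' >/dev/null
python3 -m jog '[[[0.079,-0.189,-0.798],[0,0,0],0.75],[[0.079,-0.189,-0.798],[0,0,0],0.75],[[0.079,-0.189,-0.798],[0,0,0],0.75],[[0.079,-0.189,-0.798],[0,0,0],0.75],[[0.079,-0.189,-0.798],[0,0,0],0.75]]' >/dev/null
python3 blocks.py; python3 plan.py 574.3,296,8,88.6 574.3,296,135,88.6 547.5,62,135,-94.9
```

```text
bay 346 [534.9 406.8  11.1  75.1  39.1] jaw yaw -78.899994
bay 357 [420.  405.6 -13.7  74.6  39.4] jaw yaw 76.3
bay 266 [397.8 207.2 -85.4 127.9  40.2] jaw yaw 4.5999985
wall 325 [622.2  54.6  -4.6  74.8  36. ] hi [617.3  54.7]
wall 89 [385.5 100.7 -88.4  36.8  19.7] hi [385.8  99.8]
t 7.85 p [575.  292.8  99.1] yaw -91.6 tilt 0.11 gap 64.1 F [-0.  -0.3  0.2] q7 -127
[574.3 296.    8.   88.6] | shift [0.607, -0.005, -0.023] turn [-0.0011, 0.0006, -0.0002] minrows 1.5
[574.3 296.  135.   88.6] | shift [-0.847, 0.0, 0.0] turn [0.0, 0.0, 0.0] minrows 2.1
[547.5  62.  135.  -94.9] | shift [0.0, -0.07, 0.782] turn [0.0194, 0.0, 0.0] minrows 2.0
   then x1 shift [0.0, -0.022, 0.785]
```

```bash
python3 -m jog '[[[0.1,-0.005,-0.023],[-0.001,0,0],0.75],[[0.5,-0.005,-0.023],[-0.001,0,0],0.75],[[0.607,-0.005,-0.023],[-0.001,0,0],0.75],[[0.607,-0.005,-0.023],[-0.001,0,0],0.75],[[0.607,-0.005,-0.023],[-0.001,0,0],0],[[0.607,-0.005,-0.023],[-0.001,0,0],0],[[0.607,-0.005,-0.023],[-0.001,0,0],0],[[0.607,-0.005,-0.023],[-0.001,0,0],0],[[0.2,-0.005,-0.023],[-0.001,0,0],0],[[-0.24,-0.005,-0.023],[-0.001,0,0],0],[[-0.24,-0.005,-0.023],[-0.001,0,0],0]]' | grep gap
python3 -m jog '[[[0,-0.07,0.782],[0.019,0,0],0],[[0,-0.07,0.782],[0.019,0,0],0],[[0,-0.07,0.782],[0.019,0,0],0],[[0,-0.07,0.782],[0.019,0,0],0]]' >/dev/null
python3 -m jog '[[[0,-0.022,0.785],[0,0,0],0],[[0,-0.022,0.785],[0,0,0],0],[[0,-0.022,0.785],[0,0,0],0],[[0,-0.022,0.785],[0,0,0],0],[[0,-0.022,0.785],[0,0,0],0]]' >/dev/null
python3 plan.py 547.5,62,15,-94.9; python3 blocks.py
```

```text
finger_gap: 0.0332
t 10.35 p [550.5  67.2 139.8] yaw -94.6 tilt 0.62 gap 32.7 F [ 0.6  0.2 -1.6] q7 -109
[547.5  62.   15.  -94.9] | shift [0.831, -0.025, 0.041] turn [0.0015, -0.0019, -0.0029] minrows 2.1
bay 357 [534.9 406.8  11.   75.1  39.1] jaw yaw -79.0
bay 336 [445.8 194.3  11.6  74.7  36.1] jaw yaw -78.399994
bay 359 [420.  405.6 -13.7  74.6  39.4] jaw yaw 76.3
wall 85 [385.5  99.3 -88.4  34.   19.7] hi [385.8  98.4]
```

```bash
python3 -m jog '[[[0.4,-0.025,0.041],[0.001,-0.002,-0.003],0],[[0.73,-0.025,0.041],[0.001,-0.002,-0.003],0],[[0.83,-0.025,0.041],[0.001,-0.002,-0.003],0],[[0.83,-0.025,0.041],[0.001,-0.002,-0.003],0],[[0.83,-0.025,0.041],[0.001,-0.002,-0.003],0],[[0.83,-0.025,0.041],[0.001,-0.002,-0.003],0.75],[[0.83,-0.025,0.041],[0.001,-0.002,-0.003],0.75],[[0.83,-0.025,0.041],[0.001,-0.002,-0.003],0.75],[[0.4,-0.025,0.041],[0.001,-0.002,-0.003],0.75],[[0.1,-0.025,0.041],[0.001,-0.002,-0.003],0.75],[[0.1,-0.025,0.041],[0.001,-0.002,-0.003],0.75]]' >/dev/null
python3 plan.py 446,194.5,100,-78.4
```

```text
t 11.78 p [549.2  61.5 128.6] yaw -94.8 tilt 0.43 gap 64.3 F [ 0.6 -0.7 -0.4] q7 -109
[446.  194.5 100.  -78.4] | shift [0.186, -0.762, -0.825] turn [-0.0913, 0.0, -0.0024] minrows 2.8
```

```bash
python3 -m jog '[[[0.186,-0.762,-0.825],[-0.091,0,-0.002],0.75],[[0.186,-0.762,-0.825],[-0.091,0,-0.002],0.75],[[0.186,-0.762,-0.825],[-0.091,0,-0.002],0.75],[[0.186,-0.762,-0.825],[-0.091,0,-0.002],0.75],[[0.186,-0.762,-0.825],[-0.091,0,-0.002],0.75]]' >/dev/null
python3 blocks.py; python3 plan.py 446,194.5,8,-78.4 446,194.5,135,-78.4 471.8,68.5,135,-94.9
```

```text
bay 357 [534.9 406.8  11.   75.1  39.1] jaw yaw -79.0
bay 355 [420.  405.6 -13.7  74.6  39.4] jaw yaw 76.3
wall 655 [584.3  57.6  -4.7 150.8  36.3] hi [580.3  57.7]
wall 87 [385.5 100.7 -88.4  36.8  19.7] hi [385.8  99.8]
t 12.45 p [446.5 193.4  99.7] yaw -78.6 tilt 0.07 gap 63.9 F [ 0.6 -0.6 -0. ] q7 -114
[446.  194.5   8.  -78.4] | shift [0.611, -0.002, -0.009] turn [-0.0009, 0.0003, -0.0003] minrows 1.5
[446.  194.5 135.  -78.4] | shift [-0.847, 0.0, 0.0] turn [0.0, 0.0, 0.0] minrows 2.1
[471.8  68.5 135.  -94.9] | shift [0.0, -0.0, 0.857] turn [0.0917, 0.0, 0.0] minrows 2.1
```

```bash
python3 -m jog '[[[0.1,-0.002,-0.009],[-0.001,0,0],0.75],[[0.5,-0.002,-0.009],[-0.001,0,0],0.75],[[0.61,-0.002,-0.009],[-0.001,0,0],0.75],[[0.61,-0.002,-0.009],[-0.001,0,0],0.75],[[0.61,-0.002,-0.009],[-0.001,0,0],0],[[0.61,-0.002,-0.009],[-0.001,0,0],0],[[0.61,-0.002,-0.009],[-0.001,0,0],0],[[0.61,-0.002,-0.009],[-0.001,0,0],0],[[0.2,-0.002,-0.009],[-0.001,0,0],0],[[-0.24,-0.002,-0.009],[-0.001,0,0],0],[[-0.24,-0.002,-0.009],[-0.001,0,0],0]]' | grep gap
python3 -m jog '[[[0,0,0.857],[0.092,0,0],0],[[0,0,0.857],[0.092,0,0],0],[[0,0,0.857],[0.092,0,0],0],[[0,0,0.857],[0.092,0,0],0],[[0,0,0.857],[0.092,0,0],0]]' >/dev/null
python3 plan.py 471.8,68.5,15,-94.9; python3 blocks.py
```

```text
finger_gap: 0.0331
t 14.45 p [474.3  71.7 140.5] yaw -94.8 tilt 0.63 gap 33.0 F [ 0.1 -0.5 -0.4] q7 -111
[471.8  68.5  15.  -94.9] | shift [0.836, -0.023, 0.026] turn [0.0006, -0.0015, -0.0031] minrows 2.1
bay 358 [534.9 406.8  11.   75.1  39.1] jaw yaw -79.0
bay 357 [420.  405.6 -13.7  74.6  39.4] jaw yaw 76.3
wall 426 [606.9  55.8  -4.6 105.4  36. ] hi [602.4  55.9]
```

```bash
python3 -m jog '[[[0.4,-0.023,0.026],[0.001,-0.002,-0.003],0],[[0.73,-0.023,0.026],[0.001,-0.002,-0.003],0],[[0.835,-0.023,0.026],[0.001,-0.002,-0.003],0],[[0.835,-0.023,0.026],[0.001,-0.002,-0.003],0],[[0.835,-0.023,0.026],[0.001,-0.002,-0.003],0],[[0.835,-0.023,0.026],[0.001,-0.002,-0.003],0.75],[[0.835,-0.023,0.026],[0.001,-0.002,-0.003],0.75],[[0.835,-0.023,0.026],[0.001,-0.002,-0.003],0.75],[[0.4,-0.023,0.026],[0.001,-0.002,-0.003],0.75],[[0.1,-0.023,0.026],[0.001,-0.002,-0.003],0.75],[[0.1,-0.023,0.026],[0.001,-0.002,-0.003],0.75]]' >/dev/null
python3 plan.py 535,407,100,-79
```

```text
t 15.88 p [473.3  68.5 128.9] yaw -95.0 tilt 0.45 gap 63.9 F [ 0.6 -0.1 -0.7] q7 -112
[535. 407. 100. -79.] | shift [0.065, 0.071, -0.761] turn [-0.0888, 0.0003, -0.0025] minrows 1.9
   then x2 shift [0.064, 0.278, -0.712]
```

```bash
python3 -m jog '[[[0.065,0.071,-0.761],[-0.089,0,-0.002],0.75],[[0.065,0.071,-0.761],[-0.089,0,-0.002],0.75],[[0.065,0.071,-0.761],[-0.089,0,-0.002],0.75],[[0.065,0.071,-0.761],[-0.089,0,-0.002],0.75]]' >/dev/null
python3 -m jog '[[[0.064,0.278,-0.712],[0,0,0],0.75],[[0.064,0.278,-0.712],[0,0,0],0.75],[[0.064,0.278,-0.712],[0,0,0],0.75],[[0.064,0.278,-0.712],[0,0,0],0.75]]' >/dev/null
python3 -m jog '[[[0.064,0.278,-0.712],[0,0,0],0.75],[[0.064,0.278,-0.712],[0,0,0],0.75],[[0.064,0.278,-0.712],[0,0,0],0.75],[[0.064,0.278,-0.712],[0,0,0],0.75]]' >/dev/null
python3 blocks.py; python3 plan.py 535,407,8,-79 535,407,160,-79 509,64.5,160,-94.9
```

```text
bay 195 [391.6 308.6 -80.8 108.   29.9] jaw yaw 9.199997
wall 991 [546.1  60.9  -4.9 227.6  36.7] hi [542.9  60.9]
wall 88 [385.5 100.7 -88.4  36.8  19.7] hi [385.8  99.8]
t 17.43 p [535.1 400.1  97.4] yaw -79.3 tilt 0.4 gap 64.1 F [-0.4 -0.4 -0.3] q7 -127
[535. 407.   8. -79.] | shift [0.596, 0.009, -0.049] turn [-0.0016, 0.002, 0.0009] minrows 1.5
[535. 407. 160. -79.] | shift [-0.507, 0.0, 0.0] turn [0.0, 0.0, 0.0] minrows 1.3
   then x1 shift [-0.507, 0.0, 0.0]
[509.   64.5 160.  -94.9] | shift [0.0, -0.202, 0.736] turn [0.0883, 0.0, 0.0] minrows 1.9
   then x2 shift [0.0, 0.007, 0.763]
```

```bash
python3 -m jog '[[[0.1,0.009,-0.049],[-0.002,0.002,0.001],0.75],[[0.5,0.009,-0.049],[-0.002,0.002,0.001],0.75],[[0.596,0.009,-0.049],[-0.002,0.002,0.001],0.75],[[0.596,0.009,-0.049],[-0.002,0.002,0.001],0.75],[[0.596,0.009,-0.049],[-0.002,0.002,0.001],0],[[0.596,0.009,-0.049],[-0.002,0.002,0.001],0],[[0.596,0.009,-0.049],[-0.002,0.002,0.001],0],[[0.596,0.009,-0.049],[-0.002,0.002,0.001],0],[[0.2,0.009,-0.049],[-0.002,0.002,0.001],0],[[-0.2,0.009,-0.049],[-0.002,0.002,0.001],0],[[-0.4,0.009,-0.049],[-0.002,0.002,0.001],0],[[-0.4,0.009,-0.049],[-0.002,0.002,0.001],0]]' | grep gap
python3 -m jog '[[[0,-0.202,0.736],[0.088,0,0],0],[[0,-0.202,0.736],[0.088,0,0],0],[[0,-0.202,0.736],[0.088,0,0],0],[[0,-0.202,0.736],[0.088,0,0],0]]' >/dev/null
python3 -m jog '[[[0,0.007,0.763],[0,0,0],0],[[0,0.007,0.763],[0,0,0],0],[[0,0.007,0.763],[0,0,0],0],[[0,0.007,0.763],[0,0,0],0]]' >/dev/null
python3 -m jog '[[[0,0.007,0.763],[0,0,0],0],[[0,0.007,0.763],[0,0,0],0],[[0,0.007,0.763],[0,0,0],0],[[0,0.007,0.763],[0,0,0],0],[[0,0.007,0.763],[0,0,0],0]]' >/dev/null
python3 plan.py 509.6,65,49,-94.9; python3 blocks.py
```

```text
finger_gap: 0.0331
t 20.55 p [510.9  71.4 158.4] yaw -94.4 tilt 0.42 gap 33.1 F [ 0.6  0.3 -0.9] q7 -109
[509.6  65.   49.  -94.9] | shift [0.729, -0.008, 0.048] turn [0.0027, -0.002, -0.0011] minrows 1.8
bay 358 [420.  405.6 -13.7  74.6  39.4] jaw yaw 76.3
wall 179 [635.9  53.5  -4.6  47.3  36. ] hi [630.8  53.6]
wall 76 [385.5 100.7 -88.4  31.2  19.7] hi [385.8  99.8]
```

```bash
python3 -m jog '[[[0.4,-0.008,0.048],[0.003,-0.002,-0.001],0],[[0.64,-0.008,0.048],[0.003,-0.002,-0.001],0],[[0.725,-0.008,0.048],[0.003,-0.002,-0.001],0],[[0.725,-0.008,0.048],[0.003,-0.002,-0.001],0],[[0.725,-0.008,0.048],[0.003,-0.002,-0.001],0],[[0.725,-0.008,0.048],[0.003,-0.002,-0.001],0.75],[[0.725,-0.008,0.048],[0.003,-0.002,-0.001],0.75],[[0.725,-0.008,0.048],[0.003,-0.002,-0.001],0.75],[[0.4,-0.008,0.048],[0.003,-0.002,-0.001],0.75],[[0.1,-0.008,0.048],[0.003,-0.002,-0.001],0.75],[[0.1,-0.008,0.048],[0.003,-0.002,-0.001],0.75]]' >/dev/null
python3 plan.py 500,150,140,-20 440,270,140,30  420,405.6,100,76.3
```

```text
t 21.98 p [511.7  64.4 146.8] yaw -95.0 tilt 0.44 gap 64.2 F [-0.6 -0.5  0.2] q7 -110
[500. 150. 140. -20.] | shift [0.045, -0.127, -0.561] turn [-0.4166, 0.0011, -0.0024] minrows 7.5
[440. 270. 140.  30.] | shift [0.0, 0.615, -0.649] turn [-0.2778, 0.0, 0.0] minrows 5.0
[420.  405.6 100.   76.3] | shift [0.267, 0.85, 0.337] turn [-0.2572, 0.0, 0.0] minrows 4.6
```

```bash
python3 -m jog '[[[0.045,-0.127,-0.561],[-0.417,0,0],0.75],[[0.045,-0.127,-0.561],[-0.417,0,0],0.75],[[0.045,-0.127,-0.561],[-0.417,0,0],0.75],[[0.045,-0.127,-0.561],[-0.417,0,0],0.75],[[0.045,-0.127,-0.561],[-0.417,0,0],0.75],[[0.045,-0.127,-0.561],[-0.417,0,0],0.75],[[0.045,-0.127,-0.561],[-0.417,0,0],0.75],[[0.045,-0.127,-0.561],[-0.417,0,0],0.75],[[0.045,-0.127,-0.561],[-0.417,0,0],0.75]]' >/dev/null
python3 -m jog '[[[0,0.615,-0.649],[-0.278,0,0],0.75],[[0,0.615,-0.649],[-0.278,0,0],0.75],[[0,0.615,-0.649],[-0.278,0,0],0.75],[[0,0.615,-0.649],[-0.278,0,0],0.75],[[0,0.615,-0.649],[-0.278,0,0],0.75],[[0,0.615,-0.649],[-0.278,0,0],0.75]]' >/dev/null
python3 -m jog '[[[0.267,0.85,0.337],[-0.257,0,0],0.75],[[0.267,0.85,0.337],[-0.257,0,0],0.75],[[0.267,0.85,0.337],[-0.257,0,0],0.75],[[0.267,0.85,0.337],[-0.257,0,0],0.75],[[0.267,0.85,0.337],[-0.257,0,0],0.75],[[0.267,0.85,0.337],[-0.257,0,0],0.75]]' >/dev/null
python3 plan.py 420,405.6,8,76.3 420,405.6,160,76.3 585.4,58.8,160,85.1; python3 blocks.py
```

```text
t 24.6 p [420.7 405.4  98.5] yaw 75.8 tilt 0.33 gap 63.9 F [-0.7  0.8  0.9] q7 -1
[420.  405.6   8.   76.3] | shift [0.603, 0.008, -0.001] turn [-0.0027, 0.0005, 0.0017] minrows 1.5
[420.  405.6 160.   76.3] | shift [-0.507, 0.0, 0.0] turn [0.0, 0.0, 0.0] minrows 1.3
   then x1 shift [-0.507, 0.0, 0.0]
[585.4  58.8 160.   85.1] | shift [0.0, -0.809, -0.993] turn [-0.0489, 0.0, 0.0] minrows 3.2
   then x1 shift [0.0, -0.648, -1.105]
wall 1007 [546.1  61.1  -4.7 227.5  37. ] hi [542.9  61.1]
wall 88 [385.5 100.7 -88.4  36.8  19.7] hi [385.8  99.8]
```

```bash
python3 -m jog '[[[0.1,0.008,0],[-0.003,0,0.002],0.75],[[0.5,0.008,0],[-0.003,0,0.002],0.75],[[0.603,0.008,0],[-0.003,0,0.002],0.75],[[0.603,0.008,0],[-0.003,0,0.002],0.75],[[0.603,0.008,0],[-0.003,0,0.002],0],[[0.603,0.008,0],[-0.003,0,0.002],0],[[0.603,0.008,0],[-0.003,0,0.002],0],[[0.603,0.008,0],[-0.003,0,0.002],0],[[0.2,0.008,0],[-0.003,0,0.002],0],[[-0.2,0.008,0],[-0.003,0,0.002],0],[[-0.4,0.008,0],[-0.003,0,0.002],0],[[-0.4,0.008,0],[-0.003,0,0.002],0]]' | grep gap
python3 plan.py 475,290,160,80 530,174,160,85.1 585.4,58.8,160,85.1; python3 blocks.py
```

```text
finger_gap: 0.0331
t 26.15 p [420.4 406.8 161.8] yaw 76.3 tilt 0.4 gap 33.1 F [ 0.2 -0.  -1.6] q7 3
[475. 290. 160.  80.] | shift [0.009, -0.537, -0.671] turn [-0.0204, 0.0019, 0.0011] minrows 2.1
[530.  174.  160.   85.1] | shift [0.0, -0.495, -0.698] turn [-0.0283, 0.0, 0.0] minrows 2.1
[585.4  58.8 160.   85.1] | shift [0.0, -0.434, -0.734] turn [0.0, 0.0, 0.0] minrows 2.1
wall 1004 [546.1  61.1  -4.7 227.5  37. ] hi [542.9  61.1]
wall 89 [385.5 100.7 -88.4  36.8  19.7] hi [385.8  99.8]
```

```bash
python3 -m jog '[[[0.009,-0.537,-0.671],[-0.02,0.002,0.001],0],[[0.009,-0.537,-0.671],[-0.02,0.002,0.001],0],[[0.009,-0.537,-0.671],[-0.02,0.002,0.001],0],[[0.009,-0.537,-0.671],[-0.02,0.002,0.001],0]]' >/dev/null
python3 -m jog '[[[0,-0.495,-0.698],[-0.028,0,0],0],[[0,-0.495,-0.698],[-0.028,0,0],0],[[0,-0.495,-0.698],[-0.028,0,0],0],[[0,-0.495,-0.698],[-0.028,0,0],0]]' >/dev/null
python3 -m jog '[[[0,-0.434,-0.734],[0,0,0],0],[[0,-0.434,-0.734],[0,0,0],0],[[0,-0.434,-0.734],[0,0,0],0],[[0,-0.434,-0.734],[0,0,0],0],[[0,-0.434,-0.734],[0,0,0],0]]' >/dev/null
python3 plan.py 585.4,58.8,49,85.1
```

```text
t 27.82 p [582.   61.3 157.2] yaw 85.3 tilt 0.3 gap 33.2 F [-0.1 -0.5  0.2] q7 49
[585.4  58.8  49.   85.1] | shift [0.722, -0.027, -0.013] turn [0.0008, -0.0005, -0.0016] minrows 1.8
```

```bash
python3 -m jog '[[[0.4,-0.027,-0.013],[0.001,0,-0.002],0],[[0.64,-0.027,-0.013],[0.001,0,-0.002],0],[[0.72,-0.027,-0.013],[0.001,0,-0.002],0],[[0.72,-0.027,-0.013],[0.001,0,-0.002],0],[[0.72,-0.027,-0.013],[0.001,0,-0.002],0],[[0.72,-0.027,-0.013],[0.001,0,-0.002],0.75],[[0.72,-0.027,-0.013],[0.001,0,-0.002],0.75],[[0.72,-0.027,-0.013],[0.001,0,-0.002],0.75],[[0.4,-0.027,-0.013],[0.001,0,-0.002],0.75],[[0.1,-0.027,-0.013],[0.001,0,-0.002],0.75],[[0.0,-0.027,-0.013],[0.001,0,-0.002],0.75]]' | grep force
python3 plan.py 570,-70,160,87 530,-180,160,88
```

```text
ft_force: [-0.4, 0.3, -0.5]
t 29.2 p [587.2  59.5 160. ] yaw 85.1 tilt 0.32 gap 64.2 F [-0.4  0.3 -0.5] q7 49
[570. -70. 160.  87.] | shift [0.001, 0.04, -0.87] turn [-0.0108, -0.0003, 0.0018] minrows 2.2
[ 530. -180.  160.   88.] | shift [0.0, 0.228, -0.746] turn [-0.0056, 0.0, 0.0] minrows 2.0
```

```bash
python3 -m jog '[[[0,0.04,-0.87],[-0.011,0,0],0.75],[[0,0.04,-0.87],[-0.011,0,0],0.75],[[0,0.04,-0.87],[-0.011,0,0],0.75],[[0,0.04,-0.87],[-0.011,0,0],0.75]]' >/dev/null
python3 -m jog '[[[0,0.228,-0.746],[-0.006,0,0],0.75],[[0,0.228,-0.746],[-0.006,0,0],0.75],[[0,0.228,-0.746],[-0.006,0,0],0.75],[[0,0.228,-0.746],[-0.006,0,0],0.75]]' >/dev/null
python3 - <<'E'
from h import *
t,s=cam("top"),cam("side")
a=cv2.resize(t["frame"][170:290,260:380],(480,480),interpolation=1)
b=cv2.resize(s["frame"][150:290,240:400],(320,280),interpolation=1)
im=np.zeros((480,800,3),np.uint8);im[:,:480]=a;im[:280,480:]=b
cv2.imwrite("pics/wall.png",im[:,:,::-1])
cv2.imwrite("pics/top2.png",t["frame"][:,:,::-1])
# expected corners of blocks' tops in both views
E
python3 blocks.py
```

```text
wall 1016 [546.1  61.4  -4.6 227.5  37.6] hi [543.   61.4]
wall 88 [385.5 100.7 -88.4  36.8  19.7] hi [385.8  99.8]
```

View pics/wall.png

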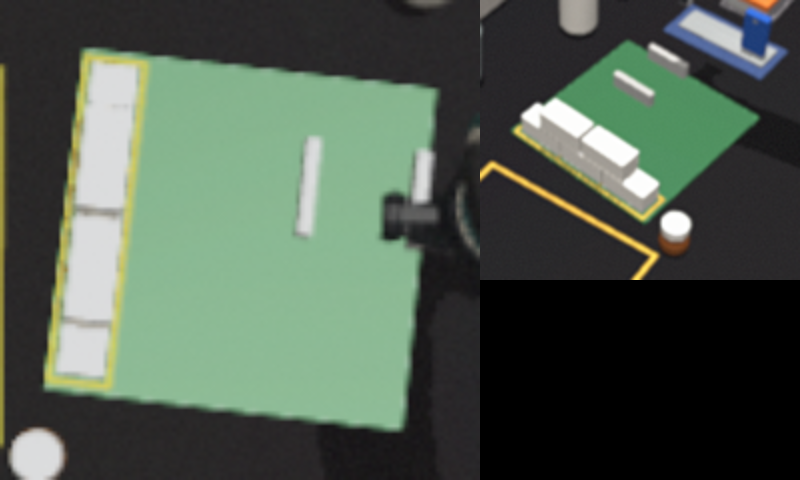

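```bash
python3 - <<'E'
from h import *
c=cam("top");f=cv2.imread("pics/top0.png");h=cv2.cvtColor(f,cv2.COLOR_BGR2HSV)
print("joint",cast(c,[284.5,222.5],.074).round(4))
k=np.zeros(h.shape[:2],bool);k[235:262,398:415]=((h[...,0]>95)&(h[...,0]<125)&(h[...,1]>120)&(h[...,2]>200))[235:262,398:415]
print("handle top",k.sum(),rect(c,k,.077))
m=(h[...,1]<80)&(h[...,2]>150);k=np.zeros_like(m);k[195:275,385:416]=m[195:275,385:416]
print("blade",rect(c,k,.0035))
# rack base silhouette (grey+orange+white), z~.002..
m=(h[...,2]>60);k=np.zeros_like(m);k[205:255,418:475]=m[205:255,418:475]
for mm,a,ce in comps(k,100): print("rack all",a,rect(c,mm,.0))
m=(h[...,2]>60)&(h[...,1]<60);k=np.zeros_like(m);k[205:255,418:429]=m[205:255,418:429]
print("rack left part",rect(c,k,.004), rect(c,k,.024))
E
python3 plan.py 484,-281,110,87.8
```

```text
joint [[0.5469 0.0602 0.074 ]]
handle top 44 [ 4.842e+02 -2.807e+02  4.830e+02 -2.814e+02  3.000e-01  3.330e+01
  8.300e+00]
blade [ 541.4 -282.4  530.1 -283.1   -2.2  159.1   50.2]
rack all 1284 [ 539.3 -403.1  539.1 -404.1  -89.9  114.4   94.8]
rack left part [ 5.389e+02 -3.504e+02  5.381e+02 -3.517e+02  1.000e-01  9.350e+01
  1.170e+01] [ 5.372e+02 -3.452e+02  5.364e+02 -3.465e+02  1.000e-01  9.230e+01
  1.150e+01]
t 30.4 p [ 530.2 -178.   159.7] yaw 88.3 tilt 0.29 gap 64.4 F [-1.3 -0.5 -0.9] q7 76
[ 484.  -281.   110.    87.8] | shift [0.33, 0.289, -0.696] turn [0.0025, 0.0, 0.0016] minrows 2.1
```

```bash
python3 -m jog '[[[0.33,0.289,-0.696],[0.003,0,0.002],0.5],[[0.33,0.289,-0.696],[0.003,0,0.002],0.5],[[0.33,0.289,-0.696],[0.003,0,0.002],0.5],[[0.33,0.289,-0.696],[0.003,0,0.002],0.5],[[0.33,0.289,-0.696],[0.003,0,0.002],0.5]]' >/dev/null
python3 plan.py 483.5,-281,40,87.8
python3 - <<'E'
from h import *
c=cam("top");f=cv2.imread("pics/top0.png");g=f.max(2).astype(int)
# base corners from the crop: left/right edges, top/bottom strips
P=[[375+345/7,190+172/6.5],[375+345/7,190+380/6.5],[375+603/7,190+383/6.5],[375+603/7,190+180/6.5]]
for z in(.004,.0): print((cast(c,P,z)[:,:2]*1000).round(1).tolist())
print(g[253-5:253+2,424:464:4]); 
T=[[375+378/7,190+170/6.5],[375+372/7,190+354/6.5],[375+612/7,190+371/6.5],[375+621/7,190+183/6.5]]
print((cast(c,T,.035)[:,:2]*1000).round(1).tolist())
s=cam("side");cv2.imwrite("pics/side2.png",cv2.resize(s["frame"][115:215,310:430],(720,600),interpolation=1)[:,:,::-1])
E
```

```text
t 31.02 p [ 485.4 -279.1  110.7] yaw 87.9 tilt 0.02 gap 42.6 F [ 0.6 -0.1  0.1] q7 84
[ 483.5 -281.    40.    87.8] | shift [0.472, 0.012, -0.013] turn [0.0006, 0.0001, 0.0001] minrows 1.2
[[583.2, -346.6], [489.9, -346.8], [491.6, -453.9], [582.7, -454.4]]
[[583.6, -347.7], [490.1, -347.8], [491.9, -455.2], [583.2, -455.8]]
[[ 47  68  79  86  82  88 103 102 101  77]
 [ 41  42  41  39  40  41  42  39  42  45]
 [ 41  43  40  38  38  43  40  39  41  43]
 [ 41  41  42  40  41  41  39  42  39  39]
 [ 42  39  42  40  42  41  40  42  43  41]
 [ 41  42  40  39  43  39  39  40  42  42]
 [ 41  38  40  40  41  39  40  41  39  42]]
[[580.9, -352.1], [499.9, -349.7], [495.2, -447.5], [578.1, -451.7]]
```

View pics/side2.png

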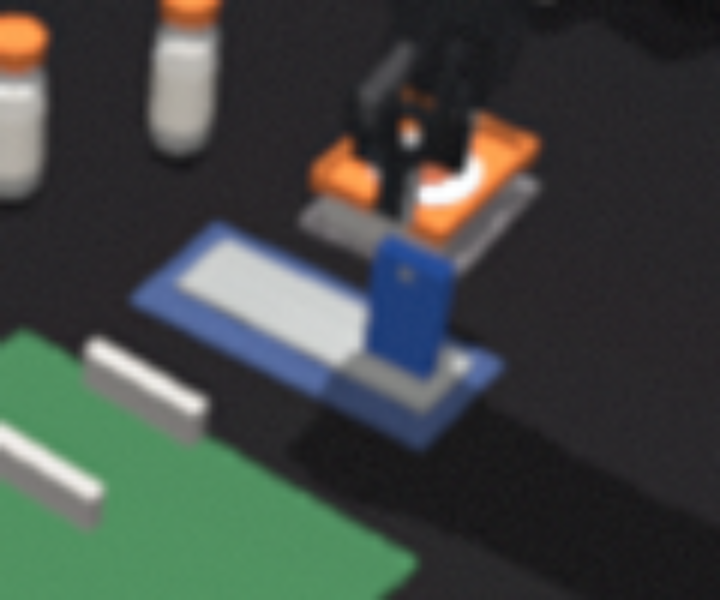

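```bash
python3 -m jog '[[[0.1,0.012,-0.013],[0,0,0],0.5],[[0.4,0.012,-0.013],[0,0,0],0.5],[[0.472,0.012,-0.013],[0,0,0],0.5],[[0.472,0.012,-0.013],[0,0,0],0.5],[[0.472,0.012,-0.013],[0,0,0],0],[[0.472,0.012,-0.013],[0,0,0],0],[[0.472,0.012,-0.013],[0,0,0],0],[[0.472,0.012,-0.013],[0,0,0],0],[[0.472,0.012,-0.013],[0,0,0],0],[[0.4,0.012,-0.013],[0,0,0],0],[[0,0.012,-0.013],[0,0,0],0],[[0,0.012,-0.013],[0,0,0],0]]'
python3 plan.py 415,-340,110,89 348,-397,110,89
python3 - <<'E'
from h import *
s=cam("side");cv2.imwrite("pics/side3.png",cv2.resize(s["frame"][95:215,310:430],(600,600),interpolation=1)[:,:,::-1])
E
```

```text
time_s: 32.62
ee_pos: [0.4858, -0.2825, 0.1148]
orientation: [[0.007, -0.999, 0.037], [-0.004, 0.037, 0.999], [-1.0, -0.007, -0.004]]
ft_force: [-0.7, 0.4, -3.0]
finger_gap: 0.0134
t 32.62 p [ 485.8 -282.5  114.8] yaw 87.9 tilt 0.44 gap 13.4 F [-0.7  0.4 -3. ] q7 84
[ 415. -340.  110.   89.] | shift [0.031, 0.458, -0.401] turn [-0.0063, -0.0012, 0.0021] minrows 1.5
[ 348. -397.  110.   89.] | shift [0.0, 0.44, -0.388] turn [0.0, 0.0, 0.0] minrows 1.5
```

View pics/side3.png

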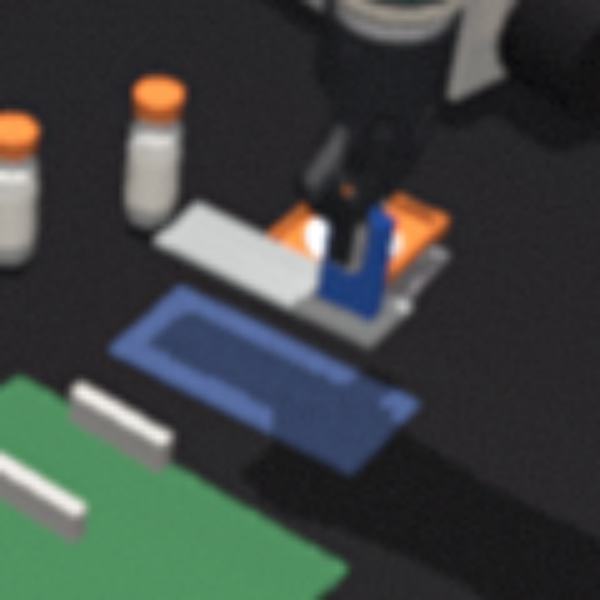

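```bash
python3 -m jog '[[[0.031,0.458,-0.401],[-0.006,-0.001,0.002],0],[[0.031,0.458,-0.401],[-0.006,-0.001,0.002],0],[[0.031,0.458,-0.401],[-0.006,-0.001,0.002],0],[[0.031,0.458,-0.401],[-0.006,-0.001,0.002],0]]' >/dev/null
python3 -m jog '[[[0,0.44,-0.388],[0,0,0],0],[[0,0.44,-0.388],[0,0,0],0],[[0,0.44,-0.388],[0,0,0],0],[[0,0.44,-0.388],[0,0,0],0],[[0,0.44,-0.388],[0,0,0],0]]' >/dev/null
python3 plan.py 348,-397.4,50,89 459,-399.3,50,89
python3 - <<'E'
from h import *
c=cam("top");h=c["hsv"]
m=(h[...,0]>100)&(h[...,0]<130)&(h[...,1]>80)&(h[...,2]>30);k=np.zeros_like(m);k[190:275,380:418]=m[190:275,380:418]
for mm,a,ce in comps(k,100): print("mat",rect(c,mm,.002))
cv2.imwrite("pics/top3.png",cv2.resize(c["frame"][190:310,370:490],(600,600),interpolation=1)[:,:,::-1])
E
```

```text
t 33.8 p [ 347.5 -394.9  107.7] yaw 89.1 tilt 0.2 gap 13.3 F [-0.1 -0.3 -2.1] q7 103
[ 348.  -397.4   50.    89. ] | shift [0.385, -0.005, -0.017] turn [0.0005, 0.0006, -0.0009] minrows 1.0
[ 459.  -399.3   50.    89. ] | shift [0.0, -0.74, 0.0] turn [0.0, 0.0, 0.0] minrows 1.9
mat [ 530.1 -277.4  530.6 -277.3   -1.9  182.8   83.2]
```

View pics/top3.png

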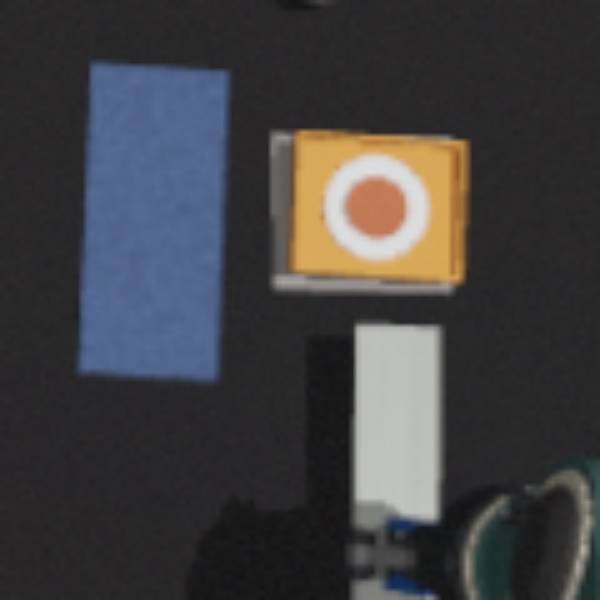

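```bash
python3 -m jog '[[[0.2,-0.005,-0.017],[0,0.001,-0.001],0],[[0.38,-0.005,-0.017],[0,0.001,-0.001],0],[[0.38,-0.005,-0.017],[0,0.001,-0.001],0],[[0.38,-0.005,-0.017],[0,0.001,-0.001],0],[[0.38,-0.005,-0.017],[0,0.001,-0.001],0]]' |grep force
python3 plan.py 348,-397.4,50,89 459,-399.3,50,89
python3 - <<'E'
from h import *
c=cam("top");h=c["hsv"]
m=(h[...,1]<60)&(h[...,2]>130);k=np.zeros_like(m);k[252:292,430:465]=m[252:292,430:465]
for mm,a,ce in comps(k,100): print("blade front part",a,rect(c,mm,.0135),"tip row",cast(c,[445,np.nonzero(mm)[0].min()],.014))
s=cam("side");cv2.imwrite("pics/side4.png",cv2.resize(s["frame"][95:215,330:450],(600,600),interpolation=1)[:,:,::-1])
E
```

```text
ft_force: [0.8, 0.1, -1.9]
t 34.48 p [ 348.6 -397.9   51.8] yaw 89.1 tilt 0.17 gap 13.1 F [ 0.8  0.1 -1.9] q7 99
[ 348.  -397.4   50.    89. ] | shift [0.012, 0.004, 0.004] turn [0.0006, -0.0008, 0.0004] minrows 0.0
[ 459.  -399.3   50.    89. ] | shift [0.0, -0.74, 0.0] turn [0.0, 0.0, 0.0] minrows 1.9
blade front part 589 [ 4.207e+02 -4.021e+02  4.209e+02 -4.011e+02 -2.000e-01  1.031e+02
  4.600e+01] tip row [[ 0.47225878 -0.40396102  0.014     ]]
```

View pics/side4.png

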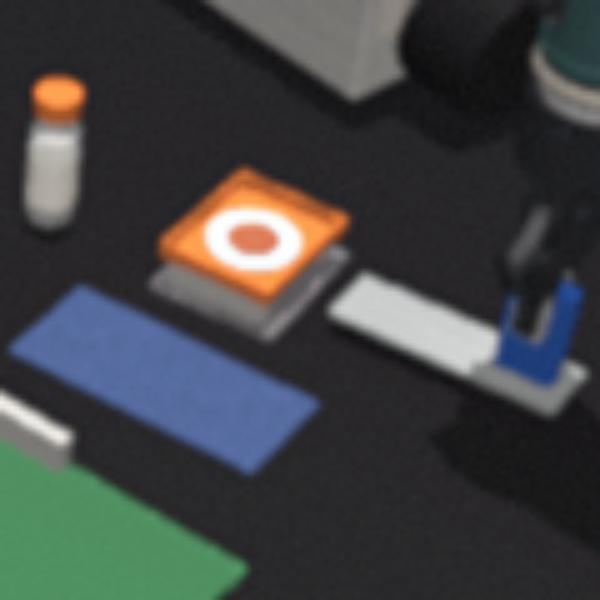

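```bash
python3 -m jog '[[[0.008,-0.1,0.004],[0,0,0],0],[[0.008,-0.2,0.004],[0,0,0],0],[[0.008,-0.3,0.004],[0,0,0],0],[[0.008,-0.4,0.004],[0,0,0],0],[[0.008,-0.5,0.004],[0,0,0],0],[[0.008,-0.6,0.004],[0,0,0],0],[[0.008,-0.68,0.004],[0,0,0],0],[[0.008,-0.74,0.004],[0,0,0],0],[[0.008,-0.74,0.004],[0,0,0],0],[[0.008,-0.74,0.004],[0,0,0],0]]' |grep -A9 force
python3 plan.py 459,-398,130,89
python3 - <<'E'
from h import *
c=cam("top");h=c["hsv"];H,S,V=[h[...,i] for i in range(3)]
k=np.zeros_like(H,bool);k[205:255,420:475]=((H>5)&(H<22)&(S>140)&(V>80))[205:255,420:475]
for mm,a,ce in comps(k,100): print("orange",a,rect(c,mm,.03))
E
```

```text
ft_force: [-0.3, 0.8, -1.7]
finger_gap: 0.0138
t 35.83 p [ 458.6 -399.3   50.3] yaw 89.1 tilt 0.14 gap 13.8 F [-0.3  0.8 -1.7] q7 94
[ 459. -398.  130.   89.] | shift [-0.531, -0.003, 0.007] turn [0.0003, -0.0008, 0.0] minrows 1.3
orange 555 [ 542.2 -400.5  540.9 -400.6   86.2   99.4   82.1]
```

```bash
python3 -m jog '[[[-0.04,0,0],[0,0,0],0],[[-0.08,0,0],[0,0,0],0],[[-0.12,0,0],[0,0,0],0],[[-0.18,0,0],[0,0,0],0],[[-0.25,0,0],[0,0,0],0],[[-0.32,0,0],[0,0,0],0],[[-0.4,0,0],[0,0,0],0],[[-0.47,0,0],[0,0,0],0],[[-0.52,0,0],[0,0,0],0],[[-0.53,0,0],[0,0,0],0],[[-0.53,0,0],[0,0,0],0],[[-0.53,0,0],[0,0,0],0]]' |grep -A9 force
python3 plan.py 480,-260,130,87 491,-123,130,85.1
python3 - <<'E'
from h import *
c=cam("top");s=cam("side");h=c["hsv"];H,S,V=[h[...,i] for i in range(3)]
k=np.zeros_like(H,bool);k[190:265,420:490]=((H>5)&(H<22)&(S>140)&(V>80))[190:265,420:490]
for mm,a,ce in comps(k,100): print("orange",a,rect(c,mm,.1))
cv2.imwrite("pics/lift.png",cv2.resize(np.hstack([c["frame"][180:300,390:510],s["frame"][65:185,330:450]]),(800,400),interpolation=1)[:,:,::-1])
E
```

```text
ft_force: [0.3, 0.0, -2.4]
finger_gap: 0.0132
t 37.38 p [ 458.2 -399.   129.4] yaw 89.0 tilt 0.12 gap 13.2 F [ 0.3  0.  -2.4] q7 98
[ 480. -260.  130.   87.] | shift [-0.006, -0.13, 0.929] turn [0.0114, -0.0006, -0.0002] minrows 2.3
[ 491.  -123.   130.    85.1] | shift [0.0, -0.025, 0.916] turn [0.0106, 0.0, 0.0] minrows 2.3
orange 636 [ 542.7 -400.9  541.1 -399.9   88.1   99.8   81.6]
```

View pics/lift.png

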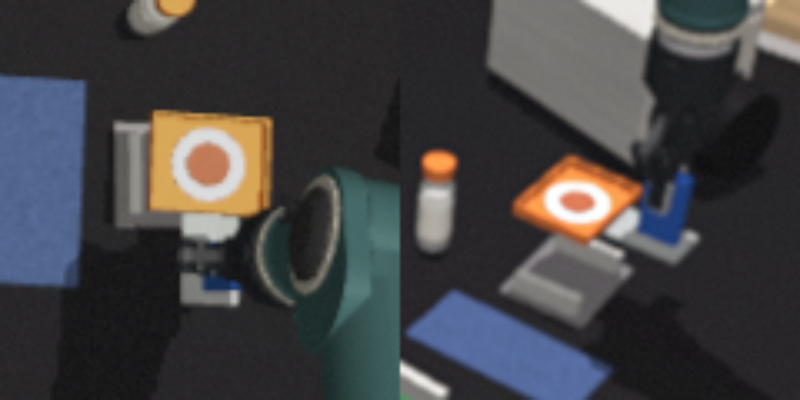

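```bash
python3 -m jog '[[[0,-0.005,0.04],[0,0,0],0],[[0,-0.015,0.12],[0.001,0,0],0],[[0,-0.03,0.22],[0.002,0,0],0],[[0,-0.05,0.34],[0.004,0,0],0],[[0,-0.065,0.46],[0.005,0,0],0],[[0,-0.08,0.58],[0.007,0,0],0],[[0,-0.1,0.7],[0.008,0,0],0],[[0,-0.11,0.8],[0.01,0,0],0],[[0,-0.12,0.88],[0.011,0,0],0],[[0,-0.13,0.92],[0.011,0,0],0],[[0,-0.13,0.93],[0.011,0,0],0],[[0,-0.13,0.93],[0.011,0,0],0]]' |grep -A9 force
python3 plan.py 488.8,-122.5,130,85.1
```

```text
ft_force: [-0.1, -0.3, -2.1]
finger_gap: 0.0132
t 38.98 p [ 480.1 -260.4  129.1] yaw 87.0 tilt 0.13 gap 13.2 F [-0.1 -0.3 -2.1] q7 83
[ 488.8 -122.5  130.    85.1] | shift [-0.008, -0.011, 0.921] turn [0.0107, -0.0007, -0.0001] minrows 2.3
```

```bash
python3 -m jog '[[[0,0,0.04],[0,0,0],0],[[0,-0.001,0.12],[0.001,0,0],0],[[0,-0.002,0.22],[0.002,0,0],0],[[0,-0.004,0.34],[0.004,0,0],0],[[0,-0.005,0.46],[0.005,0,0],0],[[0,-0.007,0.58],[0.007,0,0],0],[[0,-0.008,0.7],[0.008,0,0],0],[[0,-0.009,0.8],[0.01,0,0],0],[[0,-0.01,0.88],[0.011,0,0],0],[[0,-0.011,0.91],[0.011,0,0],0],[[0,-0.011,0.92],[0.011,0,0],0],[[0,-0.011,0.92],[0.011,0,0],0]]' |grep -A9 force
python3 plan.py 488.8,-122.5,74,85.1
python3 - <<'E'
from h import *
c=cam("top");s=cam("side");h=c["hsv"];H,S,V=[h[...,i] for i in range(3)]
k=np.zeros_like(H,bool);k[170:270,300:420]=((H>5)&(H<22)&(S>140)&(V>80))[170:270,300:420]
for mm,a,ce in comps(k,100): print("orange",a,rect(c,mm,.1))
E
```

```text
ft_force: [0.8, -0.7, -3.2]
finger_gap: 0.0135
t 40.48 p [ 488.8 -123.1  128.7] yaw 85.0 tilt 0.14 gap 13.5 F [ 0.8 -0.7 -3.2] q7 66
[ 488.8 -122.5   74.    85.1] | shift [0.365, 0.0, 0.005] turn [-0.0005, -0.0008, -0.0001] minrows 0.9
orange 345 [ 586.  -124.9  572.4 -130.5   86.1   97.2   77. ]
```

```bash
python3 -m jog '[[[0.05,0.006,0.005],[0,0,0],0],[[0.13,0.006,0.005],[0,0,0],0],[[0.22,0.006,0.005],[0,0,0],0],[[0.3,0.006,0.005],[0,0,0],0],[[0.36,0.006,0.005],[0,0,0],0],[[0.39,0.006,0.005],[0,0,0],0],[[0.41,0.006,0.005],[0,0,0],0],[[0.43,0.006,0.005],[0,0,0],0],[[0.45,0.006,0.005],[0,0,0],0],[[0.47,0.006,0.005],[0,0,0],0],[[0.49,0.006,0.005],[0,0,0],0],[[0.49,0.006,0.005],[0,0,0],0]]' |grep -A9 force
python3 plan.py 488,-122.5,55,85.1
python3 - <<'E'
from h import *
c=cam("top");s=cam("side");h=c["hsv"];H,S,V=[h[...,i] for i in range(3)]
k=np.zeros_like(H,bool);k[170:270,300:420]=((H>5)&(H<22)&(S>140)&(V>80))[170:270,300:420]
for mm,a,ce in comps(k,100): print("orange",a,rect(c,mm,.036))
cv2.imwrite("pics/put.png",cv2.resize(np.hstack([c["frame"][180:300,290:410],s["frame"][125:245,260:380]]),(800,400),interpolation=1)[:,:,::-1])
E
```

```text
ft_force: [0.1, -0.1, -1.4]
finger_gap: 0.0132
t 42.08 p [ 487.8 -122.5   55. ] yaw 85.0 tilt 0.14 gap 13.2 F [ 0.1 -0.1 -1.4] q7 60
[ 488.  -122.5   55.    85.1] | shift [-0.0, -0.002, 0.0] turn [-0.0006, -0.0007, -0.0003] minrows 0.0
orange 301 [ 585.7 -125.2  570.9 -130.1   84.8   95.9   76.8]
```

View pics/put.png

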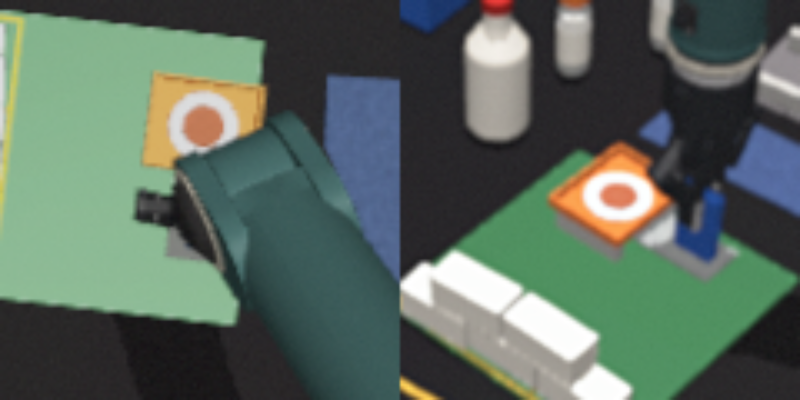

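```bash
python3 -m jog '[[[0,0.05,0],[0,0,0],0],[[0,0.12,0],[0,0,0],0],[[0,0.2,0],[0,0,0],0],[[0,0.28,0],[0,0,0],0],[[0,0.36,0],[0,0,0],0],[[0,0.44,0],[0,0,0],0],[[0,0.52,0],[0,0,0],0],[[0,0.58,0],[0,0,0],0],[[0,0.61,0],[0,0,0],0],[[0,0.62,0],[0,0,0],0],[[0,0.62,0],[0,0,0],0]]' |grep -A9 force
python3 plan.py 395,-115,130,85.1
python3 - <<'E'
from h import *
c=cam("top");s=cam("side");h=c["hsv"];H,S,V=[h[...,i] for i in range(3)]
k=np.zeros_like(H,bool);k[170:270,300:420]=((H>5)&(H<22)&(S>140)&(V>80))[170:270,300:420]
for mm,a,ce in comps(k,100): print("orange",a,rect(c,mm,.036))
cv2.imwrite("pics/out.png",cv2.resize(np.hstack([c["frame"][180:300,290:410],s["frame"][125:245,280:400]]),(800,400),interpolation=1)[:,:,::-1])
E
```

```text
ft_force: [0.6, -0.1, -2.1]
finger_gap: 0.0131
t 43.55 p [ 395.6 -114.4   55.3] yaw 85.0 tilt 0.13 gap 13.1 F [ 0.6 -0.1 -2.1] q7 59
[ 395.  -115.   130.    85.1] | shift [-0.498, 0.004, -0.005] turn [-0.0006, -0.0007, 0.0] minrows 1.2
orange 435 [ 572.7 -135.4  570.7 -130.3   84.    95.8   78.4]
```

View pics/out.png

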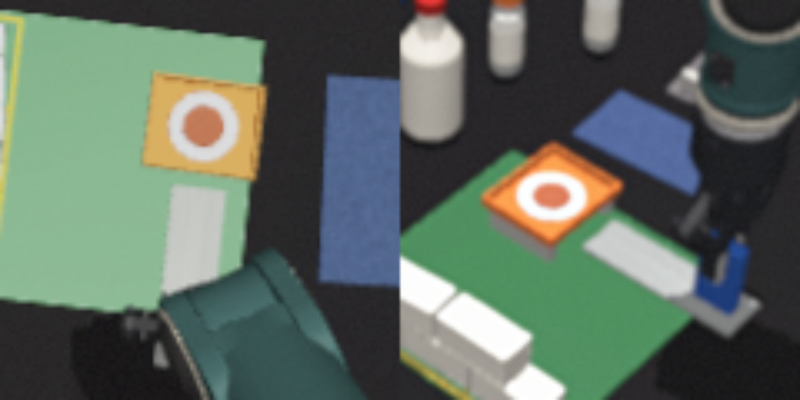

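```bash
python3 -m jog '[[[-0.15,0,0],[0,0,0],0],[[-0.4,0,0],[0,0,0],0],[[-0.5,0,0],[0,0,0],0],[[-0.5,0,0],[0,0,0],0],[[-0.5,0,0],[0,0,0],0]]' |grep -A9 force
python3 plan.py 430,-200,125,86.5 484,-279,100,87.9
```

```text
ft_force: [-0.1, -0.3, -1.4]
finger_gap: 0.0134
t 44.27 p [ 395.3 -114.3  129.7] yaw 85.0 tilt 0.13 gap 13.4 F [-0.1 -0.3 -1.4] q7 69
[ 430.  -200.   125.    86.5] | shift [0.032, -0.281, -0.549] turn [-0.0084, -0.0006, -0.0003] minrows 1.5
[ 484.  -279.   100.    87.9] | shift [0.167, -0.391, -0.504] turn [-0.0078, 0.0, 0.0] minrows 1.6
```

```bash
python3 -m jog '[[[0.032,-0.14,-0.27],[-0.004,0,0],0],[[0.032,-0.281,-0.549],[-0.008,0,0],0],[[0.032,-0.281,-0.549],[-0.008,0,0],0],[[0.032,-0.281,-0.549],[-0.008,0,0],0]]' >/dev/null
python3 -m jog '[[[0.08,-0.2,-0.25],[-0.004,0,0],0],[[0.167,-0.391,-0.504],[-0.008,0,0],0],[[0.167,-0.391,-0.504],[-0.008,0,0],0],[[0.167,-0.391,-0.504],[-0.008,0,0],0],[[0.167,-0.391,-0.504],[-0.008,0,0],0]]' >/dev/null
python3 plan.py 484,-279,41,87.9 484,-279,140,87.9
```

```text
t 45.4 p [ 482.7 -276.3   99.1] yaw 88.0 tilt 0.19 gap 13.3 F [-0.3  0.5 -1.1] q7 83
[ 484.  -279.    41.    87.9] | shift [0.387, -0.011, -0.017] turn [0.0008, -0.0, -0.001] minrows 1.0
[ 484.  -279.   140.    87.9] | shift [-0.66, 0.0, 0.0] turn [0.0, 0.0, 0.0] minrows 1.6
```

```bash
python3 -m jog '[[[0.2,-0.011,-0.017],[0.001,0,-0.001],0],[[0.33,-0.011,-0.017],[0.001,0,-0.001],0],[[0.385,-0.011,-0.017],[0.001,0,-0.001],0],[[0.39,-0.011,-0.017],[0.001,0,-0.001],0],[[0.39,-0.011,-0.017],[0.001,0,-0.001],0],[[0.39,-0.011,-0.017],[0.001,0,-0.001],0.5],[[0.39,-0.011,-0.017],[0.001,0,-0.001],0.5],[[0.39,-0.011,-0.017],[0.001,0,-0.001],0.5],[[0.2,-0.011,-0.017],[0.001,0,-0.001],0.5],[[-0.2,-0.011,-0.017],[0.001,0,-0.001],0.5],[[-0.5,-0.011,-0.017],[0.001,0,-0.001],0.5],[[-0.5,-0.011,-0.017],[0.001,0,-0.001],0.5]]' |grep -A9 force
python3 plan.py 390,-380,190,87.9
```

```text
ft_force: [0.7, 0.1, -1.2]
finger_gap: 0.0429
t 46.9 p [ 486.7 -279.6  177.7] yaw 87.8 tilt 0.4 gap 42.9 F [ 0.7  0.1 -1.2] q7 88
[ 390.  -380.   190.    87.9] | shift [-0.083, 0.619, -0.693] turn [-0.0003, -0.0012, 0.0019] minrows 2.3
```

```bash
python3 -m jog '[[[-0.083,0.619,-0.693],[0,0,0],0.5],[[-0.083,0.619,-0.693],[0,0,0],0.5],[[-0.083,0.619,-0.693],[0,0,0],0.5],[[-0.083,0.619,-0.693],[0,0,0],0.5],[[-0.083,0.619,-0.693],[0,0,0],0.5]]' >/dev/null
python3 blocks.py; python3 - <<'E'
from h import *
c=cam("top");s=cam("side");h=c["hsv"];H,S,V=[h[...,i] for i in range(3)]
k=np.zeros_like(H,bool);k[170:270,320:380]=((H>5)&(H<22)&(S>140)&(V>80))[170:270,320:380]
for mm,a,ce in comps(k,100): print("orange",a,rect(c,mm,.036))
m=(S<80)&(V>130);k=np.zeros_like(m);k[195:275,385:416]=m[195:275,385:416]
print("blade",rect(c,k,.0035))
cv2.imwrite("pics/end.png",np.hstack([cv2.resize(c["frame"][170:290,260:420],(480,360),interpolation=1),cv2.resize(s["frame"][110:270,250:390],(315,360),interpolation=1)])[:,:,::-1])
E
```

```text
wall 1021 [545.1  63.   -2.3 225.1  40.9] hi [542.   62.9]
wall 88 [385.5 100.7 -88.4  36.8  19.7] hi [385.8  99.8]
orange 444 [ 572.7 -134.2  571.  -129.8   83.8   96.2   78.4]
blade [ 540.4 -282.4  530.3 -283.5   -2.2  159.5   50.2]
```

View pics/end.png

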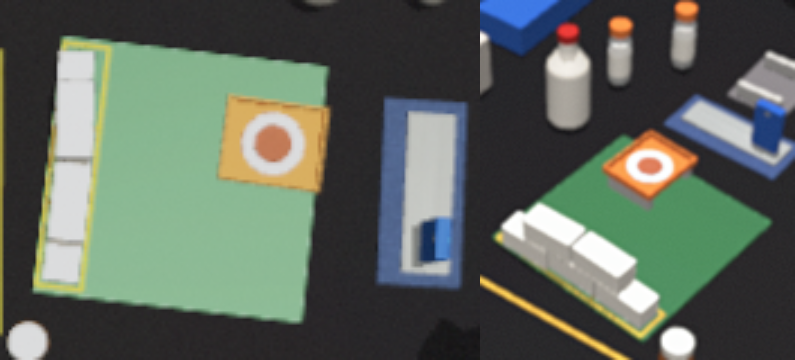

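```bash
python3 - <<'E'
from h import *
c=cam("top");s=cam("side")
m=(c["hsv"][...,2]>110)&(c["hsv"][...,1]<60)
old=cv2.cvtColor(cv2.imread("pics/top2.png"),cv2.COLOR_BGR2HSV);mo=(old[...,2]>110)&(old[...,1]<60)
for r in range(183,268,4):
    a=np.nonzero(m[r,262:305])[0]+262;b=np.nonzero(mo[r,262:305])[0]+262
    print(r,a[[0,-1]] if len(a) else 0,b[[0,-1]] if len(b) else 0)
cv2.imwrite("pics/wall2.png",np.hstack([cv2.resize(c["frame"][177:273,262:312],(312,600),interpolation=1),cv2.resize(s["frame"][190:265,250:335],(480,600),interpolation=1)])[:,:,::-1])
E
```

```text
183 [290 292] [290 292]
187 [279 291] [283 294]
191 [279 291] [282 294]
195 [279 291] [282 293]
199 [279 291] [281 293]
203 [278 291] [280 292]
207 [278 291] [280 292]
211 [278 291] [280 291]
215 [279 291] [279 291]
219 [278 291] [278 291]
223 [279 290] [279 290]
227 [278 290] [278 290]
231 [277 289] [277 289]
235 [277 289] [277 289]
239 [276 289] [276 289]
243 [276 288] [276 288]
247 [276 288] [276 288]
251 [275 287] [275 290]
255 [275 286] [275 286]
259 [274 286] [274 286]
263 [274 286] [274 286]
267 [271 288] [278 288]
```

View pics/wall2.png

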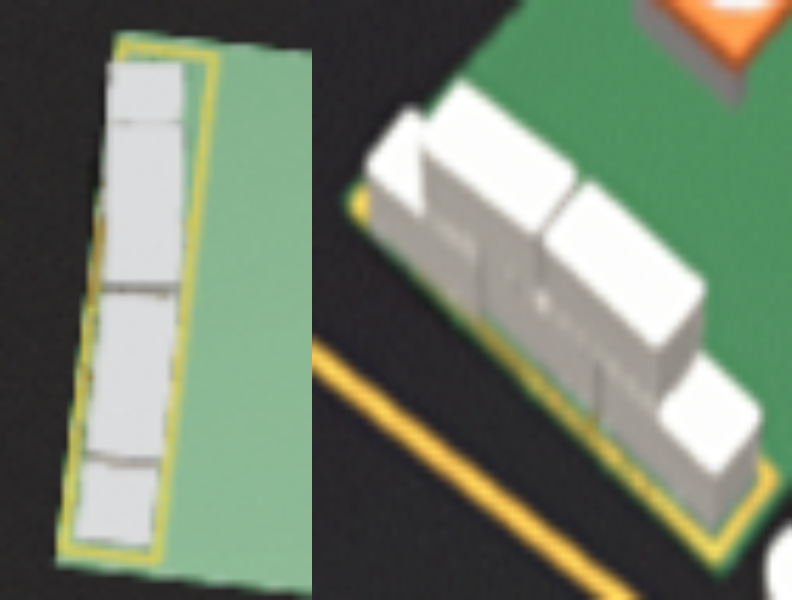

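```bash
python3 blocks.py | head -1; python3 -c "
from cell import order;print(order.close_job())"
```

```text
wall 1020 [545.   63.   -2.3 224.9  40.9] hi [541.9  62.9]
the job is handed in; nothing more can be done
None
```

I built the wall from all five white blocks present: three in the outline and two on top. I then scooped the tray off its rack and set it on the stand's two ribs. The scoop went back on its mat, the gripper was clear of everything, and I handed the job in at about 48 s. No verdict comes back.

**Tray and scoop:** the last camera measurement put the tray about 1 mm from the stand centre I had measured, and square. The scoop lay within about 1 mm of where it started. I saw no bystander out of place.

**Wall check that disagreed:** right after building, at about 30 s, the wall was straight and within about 2 mm of its places. The final look showed the far bottom block and the block above it had since swung out of line. My estimate is about 3–4 mm and 4° (0.07 rad), probably from the announced knock. I put this inside the 13 mm and 0.14 rad limits and left the wall alone, because re-squeezing it risked more.

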